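# Level a checkout display shelf with a spirit level and its levelling foot

## Robot

A 6-joint arm with a two-finger parallel gripper is mounted at the origin on the work surface. World frame = base frame: x ahead of the robot, y to its left, z up, the work surface at z = 0. Lengths are in mm, angles in rad, forces in N, time in s.
With the tool pointing down it reaches from about 425 to 1125 mm from the base axis. Payload 14.9 kg.
Tool frame: the origin (TCP) lies midway between the tips of the shut fingers; the grasp point (between the pads) lies 19 mm behind it; y points along the fingers, x is the direction in which the jaws open and shut, and the axes are right-handed (so a half turn about y gives the same grasp; the last joint's range is limited). The gripper opens to 91 mm and grips with 3 to 60 N. Pads are 32 mm wide; open, the fingers measure 118 mm over their backs; the gripper's body (76 mm by 178 mm) begins 60 mm behind the grasp point.
Start: joints at [-1.369, 0.379, 1.734, -0, 1.028, -0.033], TCP at [162.848, -680.807, 179.232] pointing down, gripper open.
Joint ranges: [-2.77, 2.77], [-0.74, 2.19], [0, 2.66], [-1.06, 4.2], [0.31, 2.87], [-3.08, 3.08]. Speed limits (rad/s): [1.89, 1.89, 2.39, 3.14, 3.14, 3.14].

## Interface

Orientations are given as a unit quaternion [x, y, z, w].
In Python, from cell import ctrl gives the robot as it stands. The module is installed in compiled form; this text tells all that it offers.
- The arm moves only by the tool play_rows, never from a script. Its argument "plan" is one flat list of numbers, 5 for each row, row after row: the closure in counts, from 0 (fully open) to 255 (shut), then the shift along the tool's x, y, z in cm, then the turn about the tool's y in rad. A call has 1 to 5 rows; each row shifts and turns the pose as measured when the row begins, along the tool's axes as they then stand; what a row does not reach is not made up. A row lasts 1/12 s, in which the tool goes at most 41.7 mm and 7.16 degrees, less where a joint would pass 70% of its speed; a pose out of reach is approached as far as the arm can. A call is refused whole if a number of a shift passes 4.17 or a number of a turn 0.125, either way. A call with a gripper value outside its range is refused whole. The fingers move at their own pace and stop on an object; "squeeze" is the grip in N (left out, the last holds). Time passes only in rows, so rows that do not move let the fingers close. It gives the time, the measured TCP pose, the force and the opening at its end, in the units of the state.
- ctrl.observe(): the state, without advancing time (a new reading comes with each control period).
- ctrl.snapshot(name): name is "scene" or "top"; returns a dict with "image" (384x512x3 uint8, red, green, blue), "depth" (384x512 float32, mm along the optical axis (not along the pixel's ray), 0 where there is no reading), "intrinsics" (3x3 intrinsics, pixels), "cam_to_world" (4x4, takes a point from camera to world coordinates). Camera axes: x right, y down, z forward; pixel columns grow to the right and rows downward; lengths in mm; the calibration is good to about 2 mm. A picture is of the moment at which its call begins.
- ctrl.hand_in(): hands the job in, once; it reports no verdict.
The state is a dict: "time_s": time; "q": joint angles; "qd": joint speeds; "tau": joint torques, N m; "eef_pos": TCP position; "tcp_rot": TCP orientation; "force": force on the tool from outside, world axes, zero at the start; "moment": the same for the moment, N m; "finger_gap": opening from 0.0 (shut) to 1.0 (fully open).
Only numpy, scipy, OpenCV 4.12 (cv2) and the standard library are available. Lean on these libraries where they do the work, as an engineer would, in place of code of your own. Each camera call takes 0.05 s, during which the arm holds its last target.

## Task

The little display shelf on the checkout counter has sunk at the end with the levelling foot. Take the spirit level out of the tool tote, lay it upright on the middle of the shelf, along its length, let go of it and turn the black hand knob of the levelling foot until the bubble rests between the two lines of the vial. Then press down firmly on the level with about 10 N and finish like that: the program ends while the robot is still pressing the level onto the shelf, with the bubble between the lines; leave the cans and the bottle alone.

Things in the scene. Friction and masses are not known exactly. Their poses are not given: they have to be found in the camera images.
- level: aluminium torpedo spirit level, 200 x 22 x 45 mm (its x, y, z), 0.24 to 0.38 kg, black end caps and two round black side discs. Origin: centre of the underside; x along its length, z up. Starts upright in the tote, lengthwise. It reads the tilt of what it lies on, so press it evenly either side of its middle, not on one end
- vial (a point): centre of the level's top, 45 mm above its underside. Here is a window 60 mm long with a yellow-green vial 14 mm thick, its top 1.5 mm below the top faces; beside the window, from 30 to 100 mm either side of the centre, the top faces are flat: the place to press
- bubble (a joint): position of the pale bubble (15 mm long) in the vial, m: 0 middle, positive to the level's +x end, stops at +-0.019. It runs to the higher end, 2.5 mm per mrad of tilt, and needs about 2.5 s to come to rest after the level or shelf moved. Black lines 10 mm either side of the middle: it lies between them within +-0.0025
- shelf: white steel display shelf, deck 150 mm (its x) by 300 mm (its y). Origin: centre of the deck's top face, 75 mm above the counter; y along its length, towards the levelling foot; z up. Upstand 12 mm high along the +x edge. Two plain feet at y = -130 mm, levelling foot at y = +180 mm. At the start the +y end is low, by 2.8 to 6 mrad
- foot_knob (a point): middle of the round black hand knob (40 mm across, 27 mm high, upright axis) on top of the levelling foot's spindle, 36.5 mm above the deck and 180 mm from its centre along the shelf's +y; 30 mm of bare spindle under the knob. Takes about 0.1 N m to turn, stays where it is left, does not rise or sink
- foot_pad (a point): centre of the levelling foot's round base on the counter, under the knob. Right-hand thread, 4 mm per turn: turning the knob clockwise seen from above raises this end of the shelf by 2.05 mrad per rad (about 5.1 mm of bubble), anticlockwise lowers it. 1.4 to 2.9 rad clockwise are needed
- tote: open grey plastic tool tote, fixed, 330 mm (its x) by 270 mm (its y), 60 mm high, walls and floor 5 mm; origin: centre of its underside. In it the spirit level, a spanner and a screwdriver lie side by side along x, about 80 mm apart, in any order, with two small bolts between them
- can_a: standing drink can, 66 mm across, 115 mm high, beyond the shelf's far edge; origin at the centre of its foot; leave it alone
- can_b: a second such can; leave it alone
- bottle: standing green bottle, 68 mm across, 210 mm high, at the far side of the counter; origin at the centre of its foot; leave it alone
Mind the look-alikes: they are no part of the job. There is more than one size of the level; the job needs the largest.

How it is judged (in metres and radians):
On the way, in this order (a step that is already met when the one before it is completed fails the run):
1. the spirit level lies upright on the shelf, along its length, and is let go of (contact force between level and shelf above 1 N and contact force between the fingers and level below 0.2 N and angle between level's own z axis and vertical below 0.03 rad and angle between the x axis of level and the y axis of shelf, either way round below 0.2 rad and linear speed of level below 0.02 m/s), for 0.3 s.
2. the shelf has been brought level by the foot: the bubble rests between the lines with nothing touching the level (contact force between level and shelf above 1 N and contact force between the fingers and level below 0.2 N and angle between shelf's own z axis and vertical below 0.0018 rad and value of joint bubble between -0.003 and 0.003 m), for 0.3 s.
At the end, for the whole second after the job is handed in: Fingers press the level with over 4 N, it bears on the shelf with 6 to 40 N; it lies upright and at rest on the deck, within 60 mm (across) and 50 mm (along) of its middle, 0.2 rad of its length; bubble within 3 mm of the middle, shelf within 1.8 mrad of level (contact force between the fingers and level above 4 N and contact force between level and shelf between 6 and 40 N and value of joint bubble between -0.003 and 0.003 m and angle between shelf's own z axis and vertical below 0.0018 rad and angle between level's own z axis and vertical below 0.03 rad and angle between the x axis of level and the y axis of shelf, either way round below 0.2 rad and y of level in the frame of shelf between -0.05 and 0.05 m and x of level in the frame of shelf between -0.06 and 0.06 m and z of level in the frame of shelf between -0.003 and 0.003 m and linear speed of level below 0.01 m/s); the arm keeps its last pose, push and grip.
It fails at once if a can or the bottle is knocked or shoved away (more than 30 mm) (distance of any of can_a, can_b, bottle from where it was at the start of the episode above 0.03 m).
It fails at once if the level is pressed onto the shelf brutally (over 60 N) (contact force between level and shelf above 60 N).
It also fails if it takes over 72 s, if anything falls off the work surface, if the arm or the gripper's body presses on something with over 40 N, if the wrist force passes 120 N, or if a joint passes its speed limit or range.

## Working session

There is one attempt and no reset: what is moved stays moved. The work goes in short steps, Python scripts to look and compute and a tool call to move; the robot and the scene stay as the last step left them, time stands still between calls to the robot, and variables do not carry over. Pictures are saved under pics/ and viewed, and the job is handed in when it is done.

Besides the shell and the picture viewer there is one more tool, called after "Emit:" as a command line: name --argument value ..., lists and objects as JSON in quotes. play_rows: Moves the arm, as the interface text tells. Its arguments: {"type":"object","properties":{"plan":{"type":"array"},"squeeze":{"type":"number"}},"required":["plan"]}

```bash
mkdir -p pics; cat > h.py <<'E'
import numpy as np, cv2
from cell import ctrl
def snap(n):
    s=ctrl.snapshot(n); return s['image'],s['depth'],np.array(s['intrinsics']),np.array(s['cam_to_world'])
def save(img,name,crop=None,scale=1):
    if crop: x0,y0,x1,y1=crop; img=img[y0:y1,x0:x1]
    img=cv2.resize(img,None,fx=scale,fy=scale,interpolation=cv2.INTER_CUBIC)
    cv2.imwrite('pics/'+name,img[:,:,::-1])
def ray(K,T,u,v,z):
    d=T[:3,:3]@np.linalg.inv(K)@np.array([u,v,1.0]); o=T[:3,3]
    return o+d*(z-o[2])/d[2]
def dep(K,T,D,u,v):
    p=np.linalg.inv(K)@np.array([u,v,1.0])*D[int(v),int(u)]
    return T[:3,:3]@p+T[:3,3]
E
python3 - <<'E'
from h import *
for n in('scene','top'):
    i,d,K,T=snap(n); save(i,n+'0.png',scale=1.5); print(n,K.tolist(),T.round(3).tolist()); np.savez(n+'0.npz',i=i,d=d,K=K,T=T)
print(ctrl.observe())
E
```

```text
scene [[418.5017276580929, 0.0, 253.31321025375772], [0.0, 418.5017276580929, 189.01045558331958], [0.0, 0.0, 1.0]] [[-0.469, 0.543, -0.697, 1338.054], [0.883, 0.304, -0.357, 480.263], [0.018, -0.783, -0.622, 749.698], [0.0, 0.0, 0.0, 1.0]]
top [[356.0341538691795, 0.0, 251.53365600584738], [0.0, 356.0341538691795, 192.67179373307783], [0.0, 0.0, 1.0]] [[-0.006, -0.999, 0.041, 576.973], [-1.0, 0.005, -0.01, 88.905], [0.01, -0.041, -0.999, 974.603], [0.0, 0.0, 0.0, 1.0]]
{'time_s': 0.1, 'q': array([-1.36934471e+00,  3.79365864e-01,  1.73468405e+00, -6.20716312e-06,
        1.02852938e+00, -3.33157028e-02]), 'qd': array([-0.00117189,  0.00030983, -0.00151015, -0.00025184,  0.00137188,
        0.00068918]), 'tau': array([ 8.38804021e-05, -7.65043402e+01, -4.35295057e+01,  6.52183383e-02,
        3.98691371e-02, -2.80885826e-05]), 'eef_pos': array([ 162.73859509, -680.43351426,  178.66604479]), 'tcp_rot': array([-0.55489336,  0.43826885, -0.43773343,  0.55534064]), 'force': array([ 0.05120541,  1.18832307, -0.06983175]), 'moment': array([ 0.01678224, -0.0026136 ,  0.01657325]), 'finger_gap': 0.9983979944242033}
```

View pics/scene0.png

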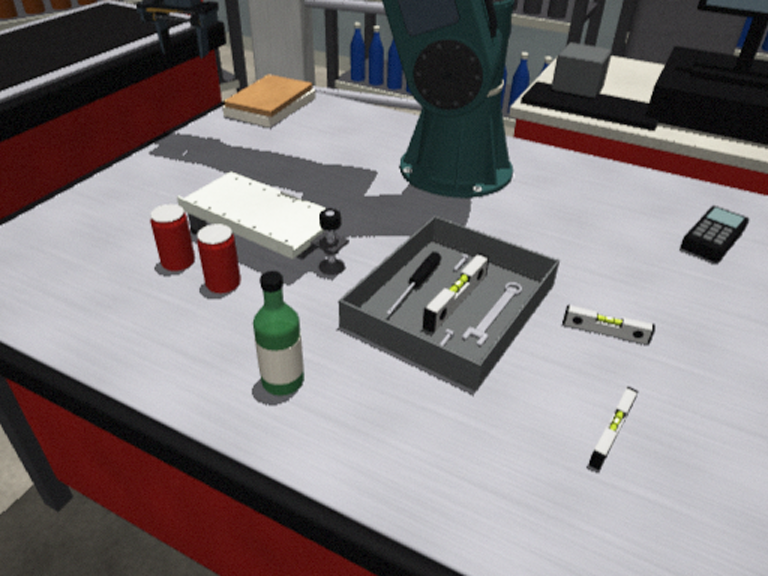

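View pics/top0.png

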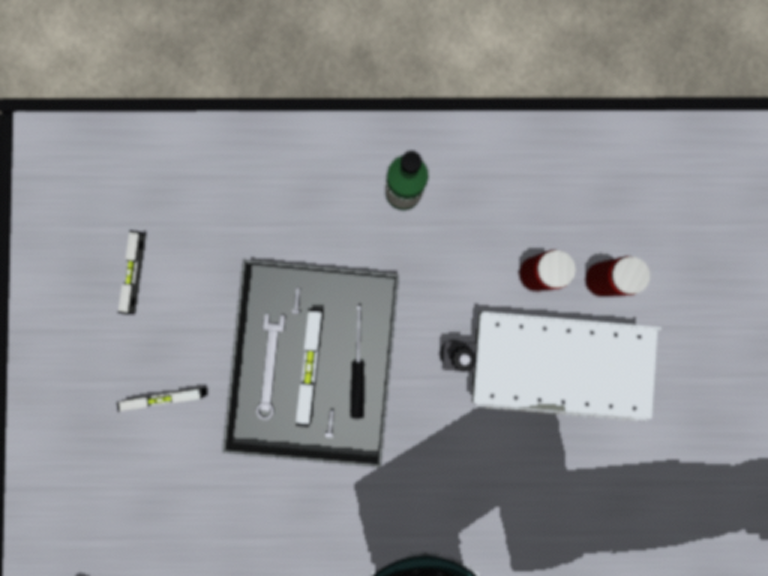

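Three spirit levels show up in the top view, at 1.5x scale: in the tote at (310,367), and loose on the counter at (130,272) and (162,399). The one in the tote is the longest, which fits the description. I'll measure all three and confirm in a crop.

```bash
python3 - <<'E'
from h import *
z=np.load('top0.npz');i,d,K,T=z['i'],z['d'],z['K'],z['T']
save(i,'crop0.png',(70,140,450,320),2.1)
hsv=cv2.cvtColor(i,cv2.COLOR_RGB2HSV)
# yellow-green vials
m=cv2.inRange(hsv,(25,120,100),(45,255,255))
m=cv2.morphologyEx(m,cv2.MORPH_CLOSE,np.ones((5,5)))
n,l,st,c=cv2.connectedComponentsWithStats(m)
for k in range(1,n):
    if st[k,4]>15: print('vial',c[k],st[k],ray(K,T,*c[k],50).round(1),'depthpt',dep(K,T,d,*c[k]).round(1))
# heights map
vv,uu=np.mgrid[0:384,0:512]
P=np.linalg.inv(K)@np.stack([uu.ravel()*1.,vv.ravel()*1.,np.ones(uu.size)])*d.ravel()
W=(T[:3,:3]@P+T[:3,3:4]).T.reshape(384,512,3)
H=W[...,2]
def blobs(mask,name):
    n,l,st,c=cv2.connectedComponentsWithStats(mask.astype(np.uint8))
    for k in range(1,n):
        if st[k,4]>60:
            pts=W[l==k][:,:2].astype(np.float32)
            r=cv2.minAreaRect(pts); print(name,c[k].round(1),st[k,4],'rect',np.round(r[0],1),np.round(r[1],1),round(r[2],1),'z',np.median(H[l==k]).round(1))
blobs((H>40)&(H<55)&(d>0)&(uu<270),'z40-55')
blobs((H>68)&(H<82)&(uu>300),'shelf')
blobs((H>25)&(H<40)&(uu<150),'small')
blobs((H>92)&(H<140)&(uu>280),'knob/cans')
blobs((H>55)&(H<65)&(uu<280),'rim')
save(np.repeat(np.clip(H,0,250).astype(np.uint8)[...,None],3,2),'H0.png',None,1.5)
E
```

```text
vial [ 86.23076923 181.17948718] [ 84 174   5  15  39] [647.2 507.3  50. ] depthpt [648.6 515.7  31.4]
vial [206.46666667 237.76666667] [205 234   4   9  30] [499.3 196.3  50. ] depthpt [499.2 196.4  49.2]
vial [205.         251.14285714] [203 248   5   8  28] [465.  200.1  50. ] depthpt [464.8 200.2  48.5]
z40-55 [178.6 269.9] 340 rect [436.  279.6] [410.8 202. ] 33.4 z 47.8
z40-55 [205.4 244.6] 628 rect [482.5 199.4] [ 22.5 202.5] 83.4 z 48.9
shelf [376.5 244.6] 7278 rect [ 481.9 -235.9] [301.8 157.6] 84.6 z 73.7
small [ 85.7 181.3] 368 rect [649.4 517.9] [ 18.4 147.6] 82.8 z 31.6
small [106.1 266. ] 335 rect [425.5 461.5] [ 16.4 150.1] 8.2 z 31.7
knob/cans [368.8 179.2] 587 rect [ 644.5 -207.4] [62.4 62. ] 65.0 z 113.8
knob/cans [417.9 183.2] 614 rect [ 634.  -329.2] [62.1 61.8] 57.4 z 113.8
knob/cans [308.6 238.8] 226 rect [500.8 -56.8] [37.4 37.8] 72.0 z 124.1
rim [205.3 243.7] 964 rect [491.1 194.2] [270.5 330.4] 84.2 z 58.9
```

View pics/crop0.png

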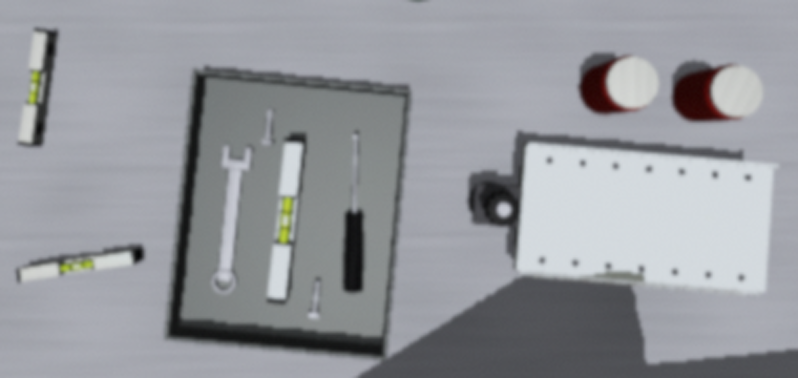

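In the tote the level measures 202 x 22 mm with its top at z≈49. The two on the counter are about 148 mm long and 32 mm high, so they are the look-alikes. The shelf deck top is at z≈74, and the knob at (501,-57) is 180 mm from the shelf centre, as stated. Next I'll work out the first moves.

```bash
cat >> h.py <<'E'
from scipy.spatial.transform import Rotation as R
def st():
    o=ctrl.observe(); r=R.from_quat(o['tcp_rot']).as_matrix(); return o,r
def go(x,y,z,yaw):
    """print shift in tool cm to reach tcp x,y,z and turn to bring tool x to yaw(deg, mod 180)"""
    o,r=st(); p=np.array(o['eef_pos']); d=r.T@(np.array([x,y,z])-p)/10
    cur=np.degrees(np.arctan2(r[1,0],r[0,0])); e=(yaw-cur+180)%360-180
    print('t',round(o['time_s'],2),'pos',p.round(1),'yaw',cur.round(1),'toolshift cm',d.round(2),'turn',np.radians(-e).round(3),'(or other %.3f)'%np.radians(-(((yaw+180-cur+180)%360)-180)),'F',np.round(o['force'],1),'gap',round(o['finger_gap'],3),'q6',round(o['q'][5],2),'tilt',np.degrees(np.arccos(-r[2,1])).round(2))
E
python3 - <<'E'
from h import *
print(st()[1].round(3)); go(482.5,199.4,180,83.6)
E
```

```text
[[ 0.233 -0.     0.973]
 [-0.973  0.001  0.233]
 [-0.001 -1.     0.   ]]
t 0.1 pos [ 162.7 -680.4  178.7] yaw -76.5 toolshift cm [-7.813e+01 -5.000e-02  5.157e+01] turn -2.795 (or other 0.346) F [ 0.1  1.2 -0.1] gap 0.998 q6 -0.03 tilt 0.06
```

Emit:
play_rows --plan '[0,-2.5,0,3.2,0,0,-2.5,0,3.2,0,0,-2.5,0,3.2,0,0,-2.5,0,3.2,0,0,-2.5,0,3.2,0]'

```text
time_s: 0.52
eef_pos: [288.3, -520.7, 176.7]
tcp_rot: [-0.553, 0.441, -0.44, 0.553]
force: [-0.2, -0.2, -0.9]
finger_gap: 1.002
```

Emit:
play_rows --plan '[0,-2.5,0,3.2,0,0,-2.5,0,3.2,0,0,-2.5,0,3.2,0,0,-2.5,0,3.2,0,0,-2.5,0,3.2,0]'

```text
time_s: 0.93
eef_pos: [417.2, -356.8, 176.0]
tcp_rot: [-0.553, 0.442, -0.44, 0.553]
force: [1.1, -1.2, 1.0]
finger_gap: 1.001
```

Emit:
play_rows --plan '[0,-2.5,0,3.2,0,0,-2.5,0,3.2,0,0,-2.5,0,3.2,0,0,-2.5,0,3.2,0,0,-2.5,0,3.2,0]'

```text
time_s: 1.35
eef_pos: [546.3, -193.1, 175.9]
tcp_rot: [-0.553, 0.442, -0.439, 0.553]
force: [-0.1, -1.4, 0.1]
finger_gap: 1.003
```

```bash
python3 -c "
from h import *
go(482.5,199.4,180,-96.4)"
```

```text
t 1.35 pos [ 546.3 -193.1  175.9] yaw -77.1 toolshift cm [-39.68  -0.3    2.53] turn 0.337 (or other -2.805) F [-0.1 -1.4  0.1] gap 1.003 q6 0.96 tilt 0.21
```

Emit:
play_rows --plan '[0,-3.9,0,0.25,0,0,-3.9,0,0.25,0,0,-3.9,0,0.25,0,0,-3.9,0,0.25,0,0,-3.9,0,0.25,0]'

```text
time_s: 1.77
eef_pos: [517.7, 8.2, 175.7]
tcp_rot: [-0.553, 0.442, -0.44, 0.553]
force: [1.0, 0.9, -0.1]
finger_gap: 1.001
```

Emit:
play_rows --plan '[0,-3.9,0,0.25,0,0,-3.9,0,0.25,0,0,-3.9,0,0.25,0.11,0,-3.9,0,0.25,0.11,0,-3.9,0,0.25,0.11]'

```text
time_s: 2.18
eef_pos: [493.9, 208.0, 175.8]
tcp_rot: [-0.473, 0.527, -0.524, 0.473]
force: [1.1, -0.1, 0.2]
finger_gap: 1.0
```

```bash
python3 -c "
from h import *
go(482.5,199.4,14,-96.4)"
```

```text
t 2.18 pos [493.9 208.  175.8] yaw -96.0 toolshift cm [ 1.   16.19 -1.  ] turn 0.007 (or other -3.134) F [ 1.1 -0.1  0.2] gap 1.0 q6 2.03 tilt 0.18
```

Emit:
play_rows --plan '[85,1.0,3.3,-1.0,0.007,85,0,3.3,0,0,85,0,3.3,0,0,85,0,3.0,0,0,85,0,0,0,0]'

```text
time_s: 2.6
eef_pos: [483.5, 208.9, 44.8]
tcp_rot: [-0.468, 0.528, -0.527, 0.473]
force: [-0.9, -1.0, -0.6]
finger_gap: 0.676
```

```bash
python3 -c "
from h import *
go(482.5,199.4,14,-96.4)
i,d,K,T=snap('scene');save(i,'s1.png',(200,120,400,270),4)"
```

```text
t 2.6 pos [483.5 208.9  44.8] yaw -96.6 toolshift cm [ 0.97  3.08 -0.  ] turn -0.003 (or other 3.139) F [-0.9 -1.  -0.6] gap 0.676 q6 2.04 tilt 0.39
```

View pics/s1.png

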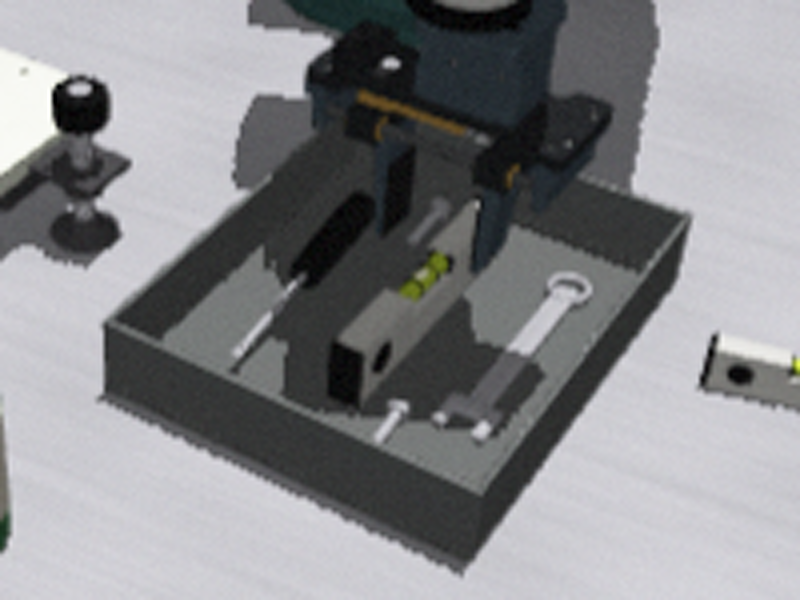

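The fingers straddle the upright level, whose vial shows at about (427,275) in the crop. The tool is roughly 10 mm off in y, so I'll correct that, then descend and grip.

Emit:
play_rows --plan '[85,0.95,0,0,0,85,0,1.5,0,0,85,0,1.5,0,0,85,0,0,0,0,85,0,0,0,0]'

```text
time_s: 3.07
eef_pos: [488.4, 198.8, 24.9]
tcp_rot: [0.465, -0.527, 0.529, -0.476]
force: [0.4, 0.3, -0.1]
finger_gap: 0.668
```

```bash
python3 -c "
from h import *
go(482.5,199.4,14,-96.4)"
```

```text
t 3.07 pos [488.4 198.8  24.9] yaw -96.6 toolshift cm [ 0.02  1.08 -0.61] turn -0.003 (or other 3.139) F [ 0.4  0.3 -0.1] gap 0.668 q6 2.02 tilt 0.94
```

Emit:
play_rows --plan '[85,0,0.5,-0.3,0,85,0,0.5,-0.3,0,85,0,0,0,0]'

```text
time_s: 3.32
eef_pos: [484.6, 199.6, 18.4]
tcp_rot: [0.463, -0.526, 0.53, -0.478]
force: [0.5, -0.2, 0.4]
finger_gap: 0.662
```

```bash
python3 -c "
from h import *
go(482.5,199.4,14,-96.4);o,r=st();print(r.round(4),o['qd'].round(3))"
```

```text
t 3.32 pos [484.6 199.6  18.4] yaw -96.6 toolshift cm [ 0.05  0.44 -0.21] turn -0.004 (or other 3.138) F [ 0.5 -0.2  0.4] gap 0.662 q6 2.03 tilt 1.25
[[-0.1153  0.0192  0.9931]
 [-0.9932  0.0104 -0.1156]
 [-0.0126 -0.9998  0.0178]] [-0.004 -0.027 -0.01   0.001  0.017 -0.004]
```

Emit:
play_rows --plan '[255,0,0.3,-0.1,0,255,0,0,0,0,255,0,0,0,0,255,0,0,0,0,255,0,0,0,0]' --squeeze 25

```text
time_s: 3.73
eef_pos: [483.8, 200.1, 16.1]
tcp_rot: [0.462, -0.526, 0.53, -0.478]
force: [-0.3, 1.3, -0.1]
finger_gap: 0.332
```

Emit:
play_rows --plan '[255,0,0,0,0,255,0,0,0,0,255,0,0,0,0]'

```text
time_s: 3.98
eef_pos: [484.0, 200.2, 16.2]
tcp_rot: [0.463, -0.526, 0.53, -0.478]
force: [-0.0, 0.3, -0.7]
finger_gap: 0.113
```

```bash
python3 -c "
from h import *
go(482.5,199.4,14,-96.4);o,r=st();print(r.round(4))"
```

```text
t 3.98 pos [484.  200.2  16.2] yaw -96.6 toolshift cm [ 0.1   0.21 -0.14] turn -0.003 (or other 3.138) F [-0.   0.3 -0.7] gap 0.113 q6 2.03 tilt 1.31
[[-0.1146  0.0202  0.9932]
 [-0.9933  0.0108 -0.1148]
 [-0.0131 -0.9997  0.0188]]
```

The gap of 0.11, about 10 mm, is less than the level's 22 mm. I'll look.

```bash
python3 -c "
from h import *
i,d,K,T=snap('scene');save(i,'s2.png',(220,120,400,255),4)
go(482.5,199.4,14,-96.4)
i,d,K,T=snap('top');save(i,'t2.png',(130,160,280,320),3.5)"
```

```text
t 4.03 pos [484.  200.2  16.2] yaw -96.6 toolshift cm [ 0.1   0.21 -0.14] turn -0.003 (or other 3.138) F [-0.4 -0.   0.5] gap 0.07 q6 2.03 tilt 1.32
```

View pics/s2.png

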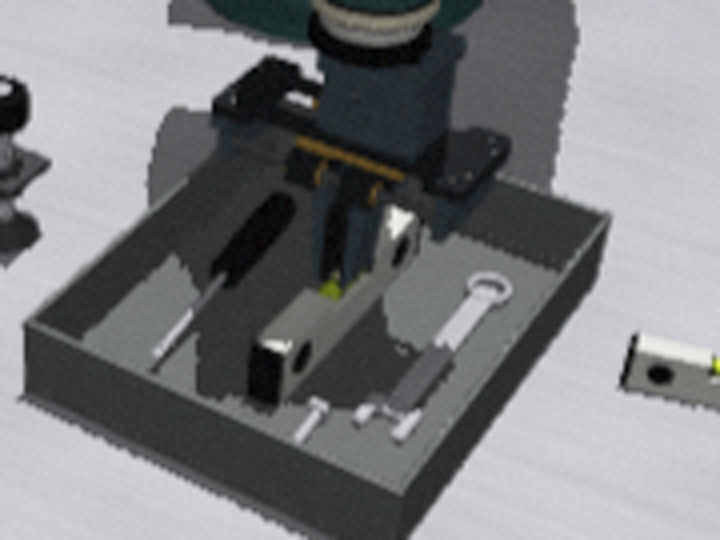

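View pics/t2.png

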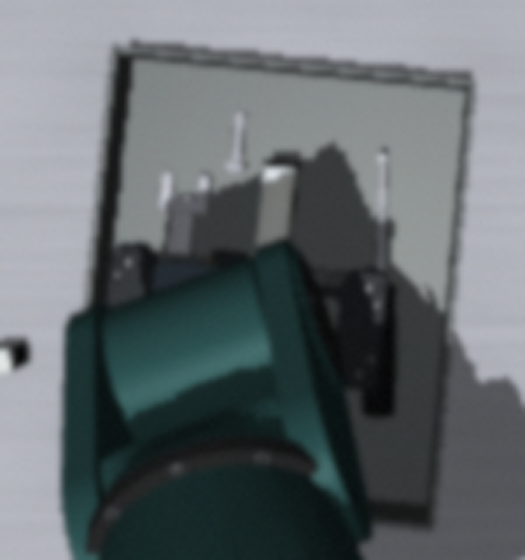

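```bash
python3 -c "
from h import *
i,d,K,T=snap('scene')
for n,(a,b) in dict(lf=(335,220),lftip=(335,255),rf=(375,215),rf2=(360,240),lvfar=(395,220),lvside=(380,275),lvnear=(290,360),vial=(330,290),lvtopnear=(275,345)).items():
    print(n,dep(K,T,d,220+a/4,120+b/4).round(0))
save(i,'s3.png',(275,150,345,225),8)
go(0,0,0,0)"
```

```text
lf [497. 196. 102.]
lftip [497. 199.  75.]
rf [477. 216. 101.]
rf2 [492. 213.  88.]
lvfar [409. 210.  51.]
lvside [442. 215.  25.]
lvnear [571. 202.  40.]
vial [500. 199.  47.]
lvtopnear [574. 192.  51.]
t 4.13 pos [483.9 200.2  16.2] yaw -96.6 toolshift cm [ 25.46   0.42 -45.8 ] turn -1.686 (or other 1.456) F [0.5 0.6 0.1] gap 0.009 q6 2.03 tilt 1.31
```

View pics/s3.png

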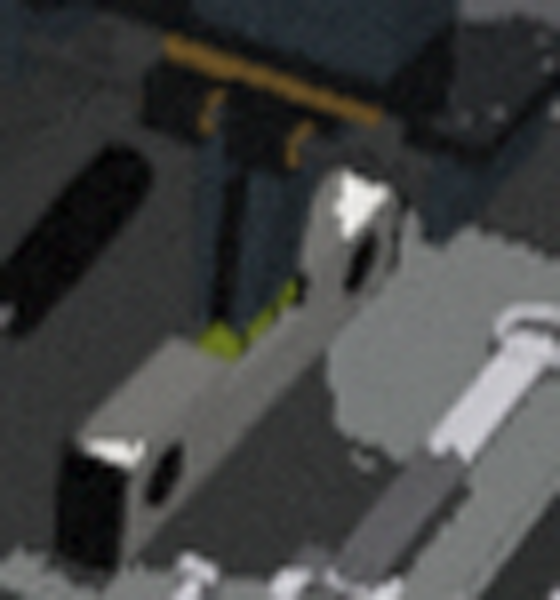

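```bash
python3 -c "
from h import *
i,d,K,T=snap('scene')
def pr(p):
    c=np.linalg.inv(T)@np.append(p,1.); q=K@c[:3]; return (q[:2]/q[2]).round(1)
for z in (16,35,50,95,128): print(z,pr([484,200,z]), ((pr([484,200,z])-[275,150])*8).round())
print('s1', (pr([500,239,45])-[200,120])*4,(pr([500,179,45])-[200,120])*4)
for a,b in [(185,105),(270,130),(215,180),(180,45),(380,110),(225,320),(270,300)]:
    print((a,b),dep(K,T,d,275+a/8,150+b/8).round(0))
"
```

```text
16 [304.  198.2] [232. 386.]
35 [304.6 192.8] [237. 342.]
50 [305.2 188.5] [242. 308.]
95 [306.8 175.1] [254. 201.]
128 [308.  164.8] [264. 118.]
s1 [465.2 310.8] [382.  283.2]
(185, 105) [518. 185. 149.]
(270, 130) [522. 215. 152.]
(215, 180) [500. 191. 110.]
(180, 45) [504. 176. 160.]
(380, 110) [512. 246. 164.]
(225, 320) [500. 200.  56.]
(270, 300) [489. 211.  61.]
```

```bash
python3 -c "
from h import *
z=np.load('scene0.npz');i,d,K,T=z['i'],z['d'],z['K'],z['T']
def pr(p):
    c=np.linalg.inv(T)@np.append(p,1.); q=K@c[:3]; return (q[:2]/q[2]).round(1)
x=np.array([.233,-.973,0]);c=np.array([163,-680.5,0])
for h in (160,179,200,215): 
  for s in (-52,52): print(h,s,((pr(c+x*s+[0,0,h]))-[80,0])*8)
save(i,'s0g.png',(80,0,180,60),8)
"
```

```text
160 -52 [471.2 415.2]
160 52 [272.8 392. ]
179 -52 [464.8 375.2]
179 52 [264.8 352. ]
200 -52 [458.4 331.2]
200 52 [256.8 308. ]
215 -52 [453.6 298.4]
215 52 [250.4 276. ]
```

View pics/s0g.png

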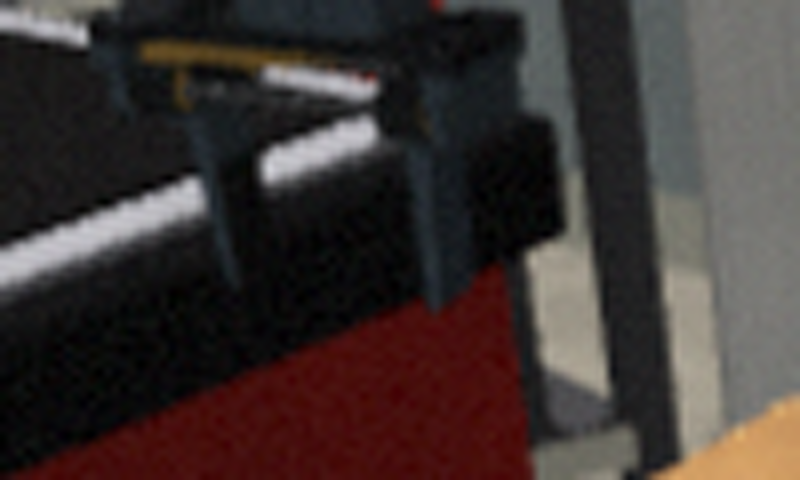

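The camera shows the real fingertips about 32 mm higher than the reported TCP, and the start picture shows the same offset. So the fingers shut just above the level without touching it. I'll reopen and go deeper, using true tip z ≈ reported z + 32.

Emit:
play_rows --plan '[85,0,-1.5,0,0,85,0,0,0,0,85,0,0,0,0,85,0,0,0,0,85,0,0,0,0]'

```text
time_s: 4.6
eef_pos: [483.2, 199.9, 30.7]
tcp_rot: [0.463, -0.526, 0.53, -0.478]
force: [-0.1, 0.2, 0.2]
finger_gap: 0.341
```

Emit:
play_rows --plan '[85,0,0,0,0,85,0,0,0,0,85,0,0,0,0,85,0,0,0,0]'

```text
time_s: 4.93
eef_pos: [482.6, 199.6, 29.5]
tcp_rot: [0.463, -0.526, 0.529, -0.478]
force: [0.4, 0.0, 0.6]
finger_gap: 0.632
```

```bash
python3 -c "
from h import *
i,d,K,T=snap('scene');save(i,'s4.png',(265,140,345,225),7)
go(482.5,199.4,-19,-96.4);print(st()[1].round(3))
def pr(p):
    c=np.linalg.inv(T)@np.append(p,1.); q=K@c[:3]; return (q[:2]/q[2]).round(1)
p=np.array(st()[0]['eef_pos'])
for dz in (0,30,36): print(dz,[((pr(p+[16,s,dz])-[265,140])*7) for s in(-30,30)])
"
```

```text
t 4.98 pos [482.5 199.6  29.5] yaw -96.6 toolshift cm [ 0.08  4.85 -0.08] turn -0.003 (or other 3.138) F [-0.2  0.1 -0.5] gap 0.659 q6 2.03 tilt 1.18
[[-0.115  0.018  0.993]
 [-0.993  0.01  -0.115]
 [-0.012 -1.     0.017]]
0 [array([189.7, 377.3]), array([333.2, 425.6])]
30 [array([196. , 316.4]), array([341.6, 364.7])]
36 [array([196.7, 304.5]), array([343.7, 352.1])]
```

View pics/s4.png

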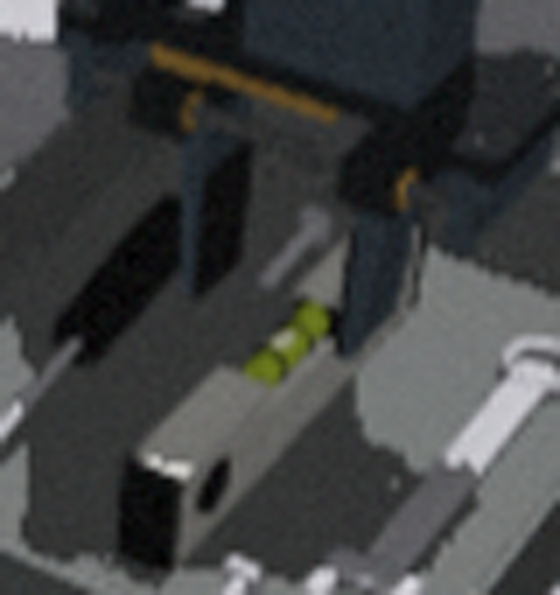

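Emit:
play_rows --plan '[85,0,1.2,0,0,85,0,1.2,0,0,85,0,1.2,0,0,85,0,1.2,0,0,85,0,0,0,0]'

```text
time_s: 5.4
eef_pos: [483.4, 200.1, -23.6]
tcp_rot: [0.463, -0.526, 0.53, -0.478]
force: [-0.2, 0.3, -0.8]
finger_gap: 0.663
```

```bash
python3 -c "
from h import *
go(482.5,199.4,-21,-96.4);o,r=st();print(r.round(4))"
```

```text
t 5.4 pos [483.4 200.1 -23.6] yaw -96.6 toolshift cm [ 0.08 -0.26 -0.07] turn -0.003 (or other 3.138) F [-0.2  0.3 -0.8] gap 0.663 q6 2.03 tilt 1.22
[[-0.1147  0.0186  0.9932]
 [-0.9933  0.0102 -0.115 ]
 [-0.0123 -0.9998  0.0173]]
```

Emit:
play_rows --plan '[255,0,-0.2,0,0,255,0,0,0,0,255,0,0,0,0,255,0,0,0,0,255,0,0,0,0]' --squeeze 25

```text
time_s: 5.82
eef_pos: [482.8, 199.9, -22.4]
tcp_rot: [0.464, -0.526, 0.529, -0.477]
force: [-0.2, -0.3, -0.6]
finger_gap: 0.336
```

Emit:
play_rows --plan '[255,0,0,0,0,255,0,0,0,0,255,0,0,0,0]'

```text
time_s: 6.07
eef_pos: [483.2, 200.0, -21.5]
tcp_rot: [0.463, -0.526, 0.53, -0.478]
force: [-1.1, -0.4, -2.8]
finger_gap: 0.24
```

Emit:
play_rows --plan '[255,0,-1,0,0,255,0,-2,0,0,255,0,-3,0,0,255,0,-3,0,0,255,0,-3,0,0]'

```text
time_s: 6.48
eef_pos: [475.8, 196.9, 98.8]
tcp_rot: [-0.467, 0.528, -0.528, 0.473]
force: [0.0, -0.3, -3.0]
finger_gap: 0.237
```

```bash
python3 -c "
from h import *
go(483,-236,140,-5.7);o,r=st();print(r.round(4))
i,d,K,T=snap('scene');save(i,'s5.png',(200,80,400,230),4)"
```

```text
t 6.48 pos [475.8 196.9  98.8] yaw -96.6 toolshift cm [42.89 -4.37  5.71] turn -1.586 (or other 1.555) F [ 0.  -0.3 -3. ] gap 0.237 q6 2.03 tilt 0.49
[[-0.1149  0.0064  0.9934]
 [-0.9934  0.0058 -0.1149]
 [-0.0065 -1.      0.0057]]
```

View pics/s5.png

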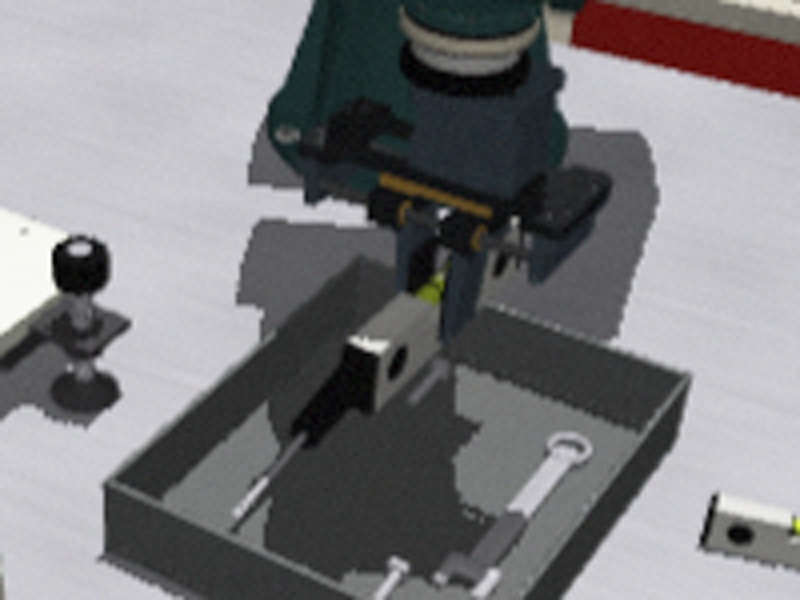

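Emit:
play_rows --plan '[255,0,-2.5,0,0,255,3,-2,0.5,0,255,3.8,0,0.5,0,255,3.8,0,0.5,0,255,3.8,0,0.5,0]'

```text
time_s: 6.95
eef_pos: [483.7, 53.3, 157.6]
tcp_rot: [0.464, -0.523, 0.529, -0.481]
force: [0.4, -0.1, -3.7]
finger_gap: 0.24
```

Emit:
play_rows --plan '[255,3.8,0,0.5,0,255,3.8,0,0.5,0,255,3.8,0,0.5,0,255,3.8,0,0.5,0,255,3.8,0,0.5,0]'

```text
time_s: 7.37
eef_pos: [486.2, -147.2, 159.3]
tcp_rot: [0.463, -0.522, 0.529, -0.483]
force: [1.2, 0.3, -3.1]
finger_gap: 0.244
```

Emit:
play_rows --plan '[255,3.8,0,0.5,0,255,0,0,0,0,255,0,0,0,-0.12,255,0,0,0,-0.12,255,0,0,0,-0.12]'

```text
time_s: 7.78
eef_pos: [485.5, -195.9, 161.2]
tcp_rot: [-0.551, 0.426, -0.439, 0.568]
force: [-1.2, -0.2, -2.8]
finger_gap: 0.235
```

Emit:
play_rows --plan '[255,0,0,0,-0.12,255,0,0,0,-0.12,255,0,0,0,-0.12,255,0,0,0,-0.12,255,0,0,0,-0.12]'

```text
time_s: 8.2
eef_pos: [483.9, -195.6, 162.8]
tcp_rot: [-0.659, 0.23, -0.248, 0.672]
force: [0.6, 0.2, -2.6]
finger_gap: 0.242
```

Emit:
play_rows --plan '[255,0,0,0,-0.12,255,0,0,0,-0.12,255,0,0,0,-0.12,255,0,0,0,-0.12,255,0,0,0,-0.12]'

```text
time_s: 8.62
eef_pos: [482.5, -194.6, 164.5]
tcp_rot: [-0.703, 0.013, -0.033, 0.71]
force: [-0.4, -0.8, -2.9]
finger_gap: 0.238
```

```bash
python3 -c "
from h import *
go(483,-243,80,-5.7);o,r=st();print(r.round(4))"
```

```text
t 8.62 pos [ 482.5 -194.6  164.5] yaw -3.7 toolshift cm [ 0.12  8.41 -4.91] turn 0.034 (or other -3.108) F [-0.4 -0.8 -2.9] gap 0.238 q6 -0.39 tilt 1.76
[[ 0.9974  0.0296  0.0651]
 [-0.0654  0.0081  0.9978]
 [ 0.029  -0.9995  0.0101]]
```

Emit:
play_rows --plan '[255,0,2,-2.5,0.035,255,0,2,-2.4,0,255,0,2,0,0,255,0,1.5,0,0,255,0,0,0,0]'

```text
time_s: 9.03
eef_pos: [481.7, -244.7, 89.9]
tcp_rot: [-0.704, 0.02, -0.044, 0.709]
force: [-1.3, 0.5, -2.8]
finger_gap: 0.241
```

```bash
python3 -c "
from h import *
go(483,-243,52,-5.7);o,r=st();print(r.round(4))
i,d,K,T=snap('scene');save(i,'s6.png',(100,70,260,190),5)"
```

```text
t 9.03 pos [ 481.7 -244.7   89.9] yaw -5.2 toolshift cm [-0.01  3.8   0.15] turn 0.008 (or other -3.133) F [-1.3  0.5 -2.8] gap 0.241 q6 -0.46 tilt 1.99
[[ 0.9953  0.0341  0.0906]
 [-0.0909  0.0058  0.9958]
 [ 0.0335 -0.9994  0.0089]]
```

View pics/s6.png

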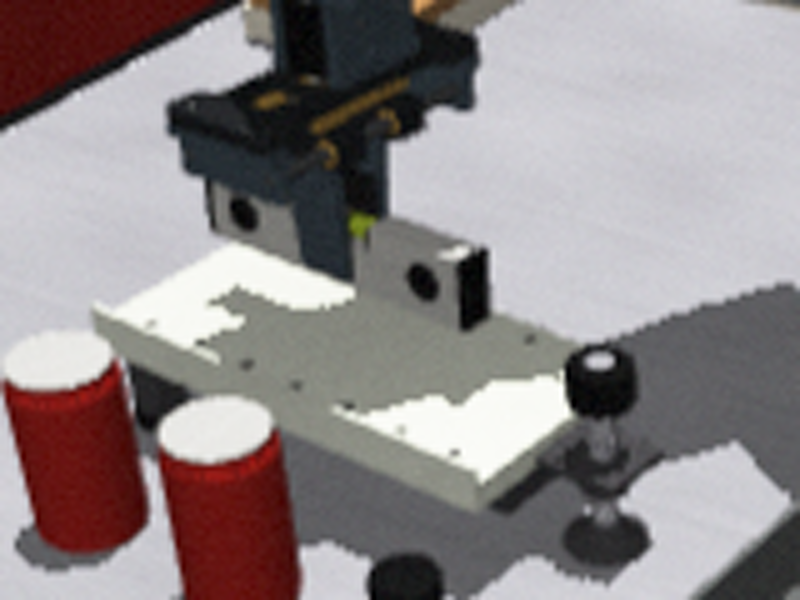

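The level is held above the deck, clear of the upstand and the knob. I'll lower it gently.

Emit:
play_rows --plan '[255,0,1.2,0,0,255,0,1.2,0,0,255,0,0.6,0,0,255,0,0.3,0,0,255,0,0,0,0]'

```text
time_s: 9.5
eef_pos: [484.9, -244.5, 58.4]
tcp_rot: [-0.704, 0.018, -0.045, 0.708]
force: [-0.2, 0.6, -2.2]
finger_gap: 0.239
```

Emit:
play_rows --plan '[255,0,0.2,0,0,255,0,0.2,0,0]'

```text
time_s: 9.67
eef_pos: [485.5, -244.5, 54.7]
tcp_rot: [-0.704, 0.018, -0.045, 0.708]
force: [0.0, -0.5, -3.0]
finger_gap: 0.242
```

Emit:
play_rows --plan '[255,0,0.2,0,0,255,0,0.2,0,0]'

```text
time_s: 9.83
eef_pos: [486.0, -244.6, 50.9]
tcp_rot: [-0.705, 0.018, -0.045, 0.708]
force: [0.3, 0.6, -3.1]
finger_gap: 0.24
```

Emit:
play_rows --plan '[255,0,0.15,0,0,255,0,0.1,0,0]'

```text
time_s: 10.0
eef_pos: [486.3, -244.7, 48.2]
tcp_rot: [-0.705, 0.018, -0.046, 0.708]
force: [-0.7, -0.8, -1.2]
finger_gap: 0.237
```

Contact is starting, with the force up from -3.1 to -1.2 N.

Emit:
play_rows --plan '[255,0,0.1,0,0,255,0,0,0,0]'

```text
time_s: 10.17
eef_pos: [486.7, -244.9, 47.9]
tcp_rot: [-0.705, 0.017, -0.045, 0.708]
force: [0.1, -0.3, -2.7]
finger_gap: 0.235
```

Emit:
play_rows --plan '[255,0,0.1,0,0,255,0,0.1,0,0]'

```text
time_s: 10.33
eef_pos: [486.9, -245.0, 47.5]
tcp_rot: [-0.705, 0.018, -0.045, 0.708]
force: [-11.7, 5.7, 29.5]
finger_gap: 0.236
```

That force is high, so I'll back off 1 mm and release.

Emit:
play_rows --plan '[100,0,-0.1,0,0,100,0,0,0,0,100,0,0,0,0,100,0,0,0,0,100,0,0,0,0]'

```text
time_s: 10.75
eef_pos: [488.0, -245.7, 49.5]
tcp_rot: [-0.705, 0.017, -0.046, 0.708]
force: [0.1, -0.3, -0.4]
finger_gap: 0.57
```

Emit:
play_rows --plan '[100,0,0,0,0,100,0,-2,0,0,100,0,-3,0,0,100,0,-3,0,0,100,0,-3,0,0]'

```text
time_s: 11.17
eef_pos: [479.4, -243.6, 156.0]
tcp_rot: [-0.703, 0.021, -0.042, 0.71]
force: [0.3, 0.2, 0.2]
finger_gap: 0.605
```

```bash
python3 -c "
from h import *
go(501,-57,120,-5.7);o,r=st();print(r.round(4))
i,d,K,T=snap('scene');save(i,'s7.png',(100,70,260,190),5)"
```

```text
t 11.17 pos [ 479.4 -243.6  156. ] yaw -5.1 toolshift cm [ 0.38  3.82 18.74] turn 0.01 (or other -3.131) F [0.3 0.2 0.2] gap 0.605 q6 -0.45 tilt 1.81
[[ 0.9956  0.0305  0.0889]
 [-0.0892  0.0081  0.996 ]
 [ 0.0297 -0.9995  0.0108]]
```

View pics/s7.png

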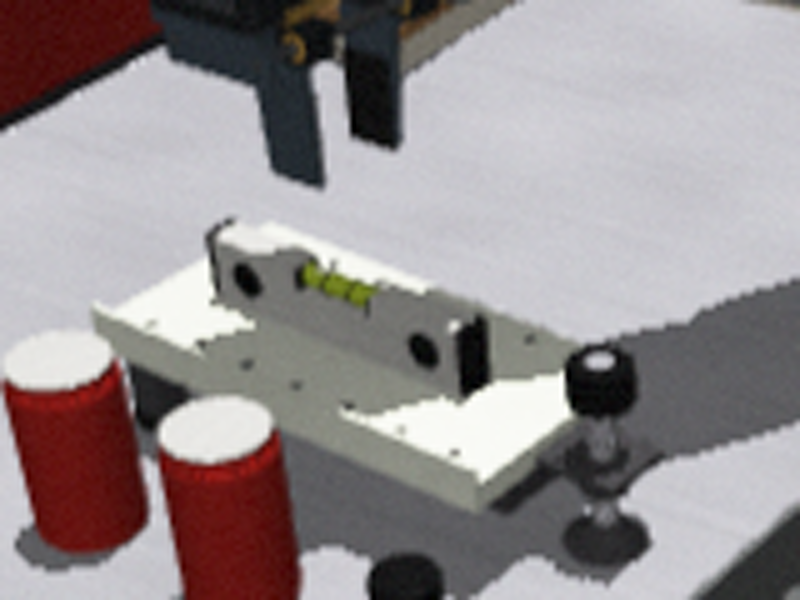

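The level stands upright on the deck and is released. Next is the knob.

Emit:
play_rows --plan '[60,0.1,0,3.7,0,60,0.1,0,3.7,0,60,0.1,0,3.7,0,60,0.1,0,3.7,0,60,0,0,3.5,0]'

```text
time_s: 11.63
eef_pos: [505.7, -63.7, 167.7]
tcp_rot: [-0.705, 0.018, -0.051, 0.707]
force: [0.7, -0.4, -0.6]
finger_gap: 0.761
```

Emit:
play_rows --plan '[60,0,0,0,0,60,0,0,0,0]'

```text
time_s: 11.8
eef_pos: [505.8, -58.2, 167.5]
tcp_rot: [-0.705, 0.016, -0.049, 0.707]
force: [-0.3, -0.7, 0.3]
finger_gap: 0.765
```

```bash
python3 -c "
from h import *
go(501,-57,57,-5.7);o,r=st();print(r.round(4))
i,d,K,T=snap('top');save(i,'t8.png',(280,180,460,300),4)"
```

```text
t 11.8 pos [505.8 -58.2 167.5] yaw -5.3 toolshift cm [-1.   11.01  0.02] turn 0.007 (or other -3.135) F [-0.3 -0.7  0.3] gap 0.765 q6 -0.08 tilt 2.67
[[ 9.946e-01  4.660e-02  9.250e-02]
 [-9.260e-02  6.000e-04  9.957e-01]
 [ 4.640e-02 -9.989e-01  4.900e-03]]
```

View pics/t8.png

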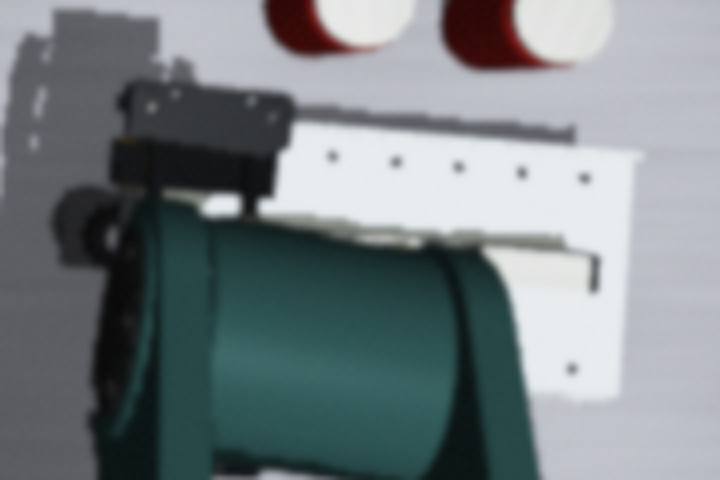

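Emit:
play_rows --plan '[60,-0.4,1.5,0.1,0,60,-0.2,1.5,0,0,60,0,1.5,0,0,60,0,1.5,0,0,60,0,1.0,0,0]'

```text
time_s: 12.27
eef_pos: [505.1, -62.1, 96.7]
tcp_rot: [-0.705, 0.016, -0.053, 0.707]
force: [0.5, 0.7, 0.6]
finger_gap: 0.766
```

```bash
python3 -c "
from h import *
go(503,-57,57,-5.7);o,r=st();print(r.round(4))
i,d,K,T=snap('scene');save(i,'s9.png',(140,60,280,190),4.5)"
```

```text
t 12.27 pos [505.1 -62.1  96.7] yaw -5.6 toolshift cm [-0.47  3.95  0.47] turn 0.002 (or other -3.140) F [0.5 0.7 0.6] gap 0.766 q6 -0.08 tilt 2.98
[[ 9.939e-01  5.190e-02  9.750e-02]
 [-9.760e-02 -9.000e-04  9.952e-01]
 [ 5.180e-02 -9.987e-01  4.200e-03]]
```

View pics/s9.png

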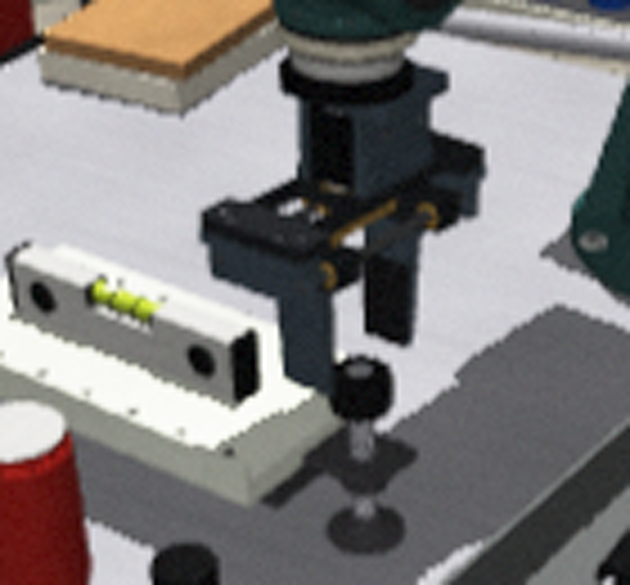

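Emit:
play_rows --plan '[60,-0.2,0,0.5,0,60,0,0.9,0,0,60,0,1.0,0,0,60,0,1.0,0,0,60,0,0.8,0,0]'

```text
time_s: 12.73
eef_pos: [506.2, -58.4, 57.4]
tcp_rot: [-0.705, 0.017, -0.054, 0.706]
force: [0.1, 0.4, -0.2]
finger_gap: 0.767
```

```bash
python3 -c "
from h import *
go(503,-57,57,-5.7)
i,d,K,T=snap('scene');save(i,'s10.png',(140,60,280,190),4.5)"
```

```text
t 12.73 pos [506.2 -58.4  57.4] yaw -5.8 toolshift cm [-0.33  0.02  0.11] turn -0.001 (or other 3.141) F [ 0.1  0.4 -0.2] gap 0.767 q6 -0.07 tilt 3.05
```

View pics/s10.png

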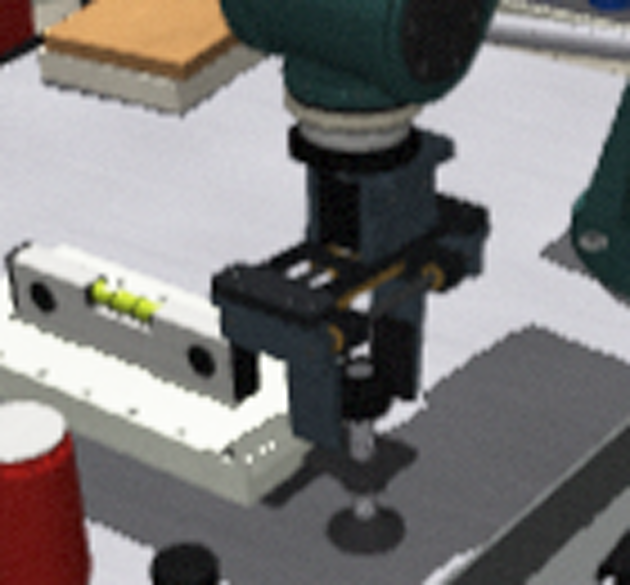

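Emit:
play_rows --plan '[255,-0.25,0,0.1,0,255,0,0,0,0,255,0,0,0,0,255,0,0,0,0,255,0,0,0,0]' --squeeze 20

```text
time_s: 13.2
eef_pos: [502.7, -56.7, 55.4]
tcp_rot: [-0.705, 0.017, -0.053, 0.707]
force: [2.9, -0.1, -7.1]
finger_gap: 0.437
```

```bash
python3 -c "
from h import *
go(503,-57,57,-5.7)
i,d,K,T=snap('scene');save(i,'s11.png',(138,100,208,150),11)
i,d,K,T=snap('top');save(i,'t11.png',(290,200,460,300),4)"
```

```text
t 13.2 pos [502.7 -56.7  55.4] yaw -5.7 toolshift cm [ 0.05 -0.16 -0.02] turn -0.001 (or other 3.141) F [ 2.9 -0.1 -7.1] gap 0.437 q6 -0.07 tilt 2.89
```

View pics/s11.png

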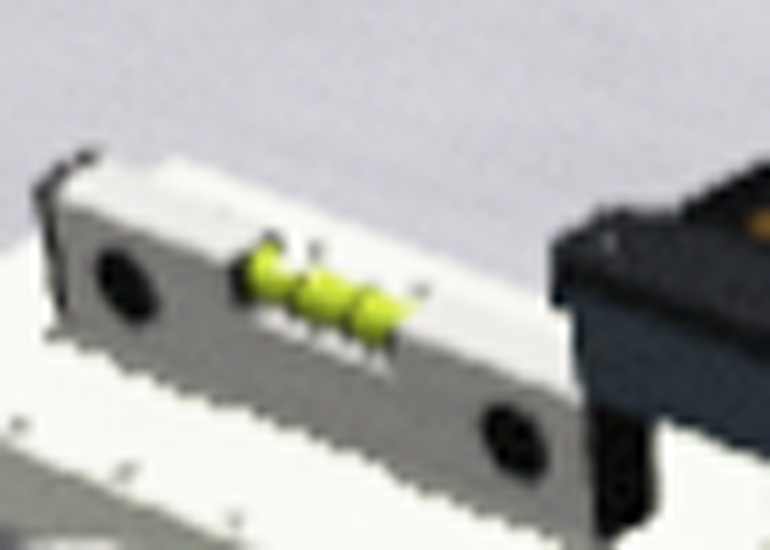

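View pics/t11.png

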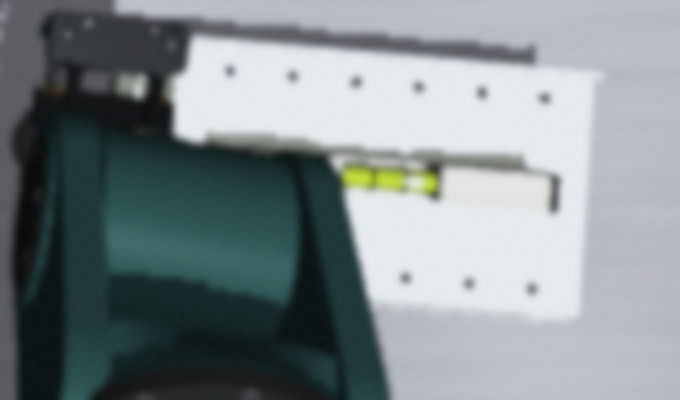

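The fingers are on the knob: 0.437 × 91 ≈ 40 mm, which matches its diameter. The bubble sits at the -y end, at or past the line. I'll turn clockwise, which is positive about the tool's y (down), about 1.4 rad first.

Emit:
play_rows --plan '[255,0,0,0,0.12,255,0,0,0,0.12,255,0,0,0,0.12,255,0,0,0,0.12,255,0,0,0,0.12]'

```text
time_s: 13.72
eef_pos: [503.1, -56.9, 55.5]
tcp_rot: [-0.656, 0.231, -0.266, 0.668]
force: [1.2, -0.0, -4.5]
finger_gap: 0.432
```

```bash
python3 -c "
from h import *
go(503,-57,57,-5.7)"
```

```text
t 13.72 pos [503.1 -56.9  55.5] yaw -41.2 toolshift cm [ 0.01 -0.15 -0.01] turn -0.619 (or other 2.522) F [ 1.2 -0.  -4.5] gap 0.432 q6 0.55 tilt 2.97
```

Emit:
play_rows --plan '[255,0,0,0,0.12,255,0,0,0,0.12,255,0,0,0,0.12,255,0,0,0,0.12,255,0,0,0,0.12]'

```text
time_s: 14.13
eef_pos: [503.5, -57.2, 55.7]
tcp_rot: [-0.542, 0.425, -0.455, 0.564]
force: [1.4, -1.6, -5.3]
finger_gap: 0.433
```

Emit:
play_rows --plan '[255,0,0,0,0.12,255,0,0,0,0.12,255,0,0,0,0,255,0,0,0,0]'

```text
time_s: 14.47
eef_pos: [503.6, -57.5, 55.9]
tcp_rot: [0.481, -0.492, 0.52, -0.506]
force: [1.4, 1.0, -5.3]
finger_gap: 0.432
```

Emit:
play_rows --plan '[255,0,0,0,0,255,0,0,0,0,255,0,0,0,0,255,0,0,0,0,255,0,0,0,0]'

```text
time_s: 14.88
eef_pos: [503.6, -57.5, 55.9]
tcp_rot: [0.484, -0.489, 0.517, -0.509]
force: [1.4, -0.5, -3.8]
finger_gap: 0.433
```

Emit:
play_rows --plan '[255,0,0,0,0,255,0,0,0,0,255,0,0,0,0,255,0,0,0,0,255,0,0,0,0]'

```text
time_s: 15.3
eef_pos: [503.6, -57.5, 55.9]
tcp_rot: [0.484, -0.488, 0.517, -0.51]
force: [0.6, -0.1, -4.6]
finger_gap: 0.436
```

Emit:
play_rows --plan '[255,0,0,0,0,255,0,0,0,0,255,0,0,0,0,255,0,0,0,0,255,0,0,0,0]'

```text
time_s: 15.72
eef_pos: [503.6, -57.5, 55.9]
tcp_rot: [0.484, -0.488, 0.517, -0.51]
force: [1.8, -0.6, -4.5]
finger_gap: 0.436
```

Emit:
play_rows --plan '[255,0,0,0,0,255,0,0,0,0,255,0,0,0,0,255,0,0,0,0,255,0,0,0,0]'

```text
time_s: 16.13
eef_pos: [503.6, -57.5, 55.9]
tcp_rot: [0.484, -0.489, 0.517, -0.51]
force: [1.0, 0.0, -5.1]
finger_gap: 0.433
```

Emit:
play_rows --plan '[255,0,0,0,0,255,0,0,0,0,255,0,0,0,0,255,0,0,0,0,255,0,0,0,0]'

```text
time_s: 16.55
eef_pos: [503.6, -57.5, 55.9]
tcp_rot: [0.484, -0.489, 0.517, -0.51]
force: [0.8, -0.0, -4.6]
finger_gap: 0.431
```

```bash
python3 -c "
from h import *
go(503,-57,57,-5.7)
for n in ('scene','top'):
  I=[];
  for k in range(4):
    i,d,K,T=snap(n); I.append(i)
  I=np.mean(I,0).astype(np.uint8); np.savez(n+'12.npz',i=I,d=d,K=K,T=T)
  save(I,n[0]+'12.png',(138,100,208,150) if n=='scene' else (370,220,450,260),10)"
```

```text
t 16.55 pos [503.6 -57.5  55.9] yaw -90.7 toolshift cm [-0.05 -0.12 -0.05] turn -1.483 (or other 1.659) F [ 0.8 -0.  -4.6] gap 0.431 q6 1.41 tilt 3.1
```

View pics/s12.png

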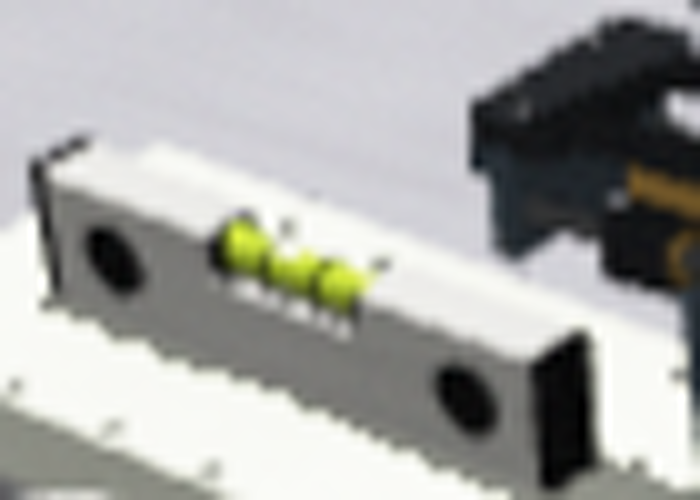

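View pics/t12.png

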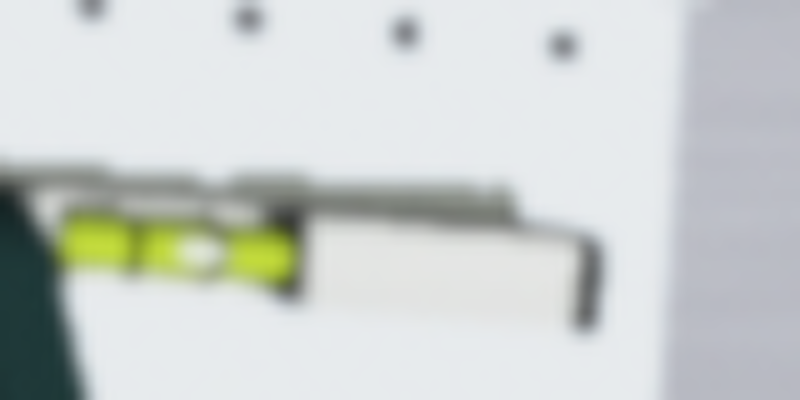

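```bash
cat >> h.py <<'E'
def bub(npz,zt=117.5):
    """profile along the vial in top view: blue and green channels vs mm along shelf y"""
    z=np.load(npz);i,K,T=z['i'].astype(np.float32),z['K'],z['T']
    hsv=cv2.cvtColor(z['i'],cv2.COLOR_RGB2HSV); m=cv2.inRange(hsv,(25,110,100),(45,255,255))
    m[:, :300]=0
    ys,xs=np.nonzero(m); 
    pts=np.array([ray(K,T,x,y,zt)[:2] for x,y in zip(xs,ys)])
    c=pts.mean(0); a=np.radians(84.3); ax=np.array([np.cos(a),np.sin(a)]); s=(pts-c)@ax
    end=pts[s<-5]; n=np.array([-ax[1],ax[0]])
    off=np.median((pts-c)@n)
    Ti=np.linalg.inv(T)
    def pr(p):
        q=K@(Ti@np.append(p,1.))[:3]; return q[:2]/q[2]
    t=np.arange(-36,36.1,1.5); out=[]
    for tt in t:
        acc=[]
        for w in (-2,0,2):
            u,v=pr(np.append(c+ax*tt+n*(off+w),zt)); acc.append(cv2.getRectSubPix(i,(1,1),(float(u),float(v)))[0,0])
        out.append(np.mean(acc,0))
    out=np.array(out)
    return c,s.min(),s.max(),t,out
E
python3 - <<'E'
from h import *
c,a,b,t,o=bub('top12.npz'); print(c.round(1),a.round(1),b.round(1))
for x,y in zip(t,o.astype(int)): print(x,y)
E
```

```text
[ 486.7 -245.6] -28.7 27.1
-36.0 [224 226 224]
-34.5 [214 216 213]
-33.0 [197 199 195]
-31.5 [167 170 159]
-30.0 [146 154 119]
-28.5 [134 148  79]
-27.0 [150 169  62]
-25.5 [165 187  54]
-24.0 [176 200  54]
-22.5 [180 205  55]
-21.0 [183 207  57]
-19.5 [184 208  58]
-18.0 [184 207  61]
-16.5 [182 206  64]
-15.0 [179 200  78]
-13.5 [175 194  97]
-12.0 [173 187 125]
-10.5 [179 189 150]
-9.0 [188 196 173]
-7.5 [198 206 182]
-6.0 [203 212 185]
-4.5 [206 215 183]
-3.0 [203 214 168]
-1.5 [199 213 148]
0.0 [193 211 116]
1.5 [188 209  89]
3.0 [184 207  67]
4.5 [178 201  60]
6.0 [168 191  55]
7.5 [153 174  50]
9.0 [142 163  47]
10.5 [140 160  46]
12.0 [156 178  51]
13.5 [169 192  55]
15.0 [180 204  58]
16.5 [181 205  59]
18.0 [182 206  59]
19.5 [182 206  58]
21.0 [181 205  58]
22.5 [179 203  58]
24.0 [174 196  61]
25.5 [165 186  71]
27.0 [156 174  89]
28.5 [145 159 108]
30.0 [133 144 121]
31.5 [114 125 116]
33.0 [ 90 103 100]
34.5 [64 79 78]
36.0 [46 63 62]
```

Profile reading: lines at +9.9 and about -11.5 mm, bubble about -5.5 mm from the middle, so roughly 1.05 rad is left to turn.

Emit:
play_rows --plan '[255,0,0,0,0.12,255,0,0,0,0.12,255,0,0,0,0.12,255,0,0,0,0.12,255,0,0,0,0.12]'

```text
time_s: 17.37
eef_pos: [503.6, -58.2, 56.3]
tcp_rot: [0.305, -0.62, 0.64, -0.337]
force: [0.7, -0.3, -2.5]
finger_gap: 0.433
```

Emit:
play_rows --plan '[255,0,0,0,0.12,255,0,0,0,0.12,255,0,0,0,0.12,255,0,0,0,0.05,255,0,0,0,0]'

```text
time_s: 17.78
eef_pos: [503.2, -58.7, 56.6]
tcp_rot: [0.16, -0.678, 0.691, -0.195]
force: [3.7, 1.1, -4.6]
finger_gap: 0.441
```

```bash
python3 -c "
from h import *
go(503,-57,57,-5.7)"
```

```text
t 17.78 pos [503.2 -58.7  56.6] yaw -150.9 toolshift cm [-0.07 -0.04 -0.15] turn -2.534 (or other 0.608) F [ 3.7  1.1 -4.6] gap 0.441 q6 2.47 tilt 2.98
```

Emit:
play_rows --plan '[255,0,0,0,0,255,0,0,0,0,255,0,0,0,0,255,0,0,0,0,255,0,0,0,0]'

```text
time_s: 18.2
eef_pos: [503.2, -58.7, 56.6]
tcp_rot: [0.163, -0.677, 0.69, -0.197]
force: [3.0, 0.4, -4.1]
finger_gap: 0.439
```

Emit:
play_rows --plan '[255,0,0,0,0,255,0,0,0,0,255,0,0,0,0,255,0,0,0,0,255,0,0,0,0]'

```text
time_s: 18.62
eef_pos: [503.2, -58.7, 56.6]
tcp_rot: [0.163, -0.677, 0.69, -0.197]
force: [2.7, 0.1, -4.1]
finger_gap: 0.435
```

Emit:
play_rows --plan '[255,0,0,0,0,255,0,0,0,0,255,0,0,0,0,255,0,0,0,0,255,0,0,0,0]'

```text
time_s: 19.03
eef_pos: [503.2, -58.7, 56.6]
tcp_rot: [0.164, -0.677, 0.69, -0.197]
force: [2.8, -0.1, -4.3]
finger_gap: 0.435
```

Emit:
play_rows --plan '[255,0,0,0,0,255,0,0,0,0,255,0,0,0,0,255,0,0,0,0,255,0,0,0,0]'

```text
time_s: 19.45
eef_pos: [503.2, -58.7, 56.6]
tcp_rot: [0.164, -0.677, 0.69, -0.197]
force: [2.4, -0.4, -4.3]
finger_gap: 0.439
```

Emit:
play_rows --plan '[255,0,0,0,0,255,0,0,0,0,255,0,0,0,0,255,0,0,0,0,255,0,0,0,0]'

```text
time_s: 19.87
eef_pos: [503.1, -58.7, 56.6]
tcp_rot: [0.164, -0.677, 0.69, -0.197]
force: [3.5, 0.1, -4.8]
finger_gap: 0.439
```

Emit:
play_rows --plan '[255,0,0,0,0,255,0,0,0,0,255,0,0,0,0,255,0,0,0,0,255,0,0,0,0]'

```text
time_s: 20.28
eef_pos: [503.2, -58.7, 56.6]
tcp_rot: [0.164, -0.677, 0.69, -0.197]
force: [3.0, 1.3, -4.0]
finger_gap: 0.439
```

```bash
python3 -c "
from h import *
go(503,-57,57,-5.7)
for n in ('scene','top'):
  I=[];
  for k in range(4):
    i,d,K,T=snap(n); I.append(i)
  I=np.mean(I,0).astype(np.uint8); np.savez(n+'13.npz',i=I,d=d,K=K,T=T)
  save(I,n[0]+'13.png',(138,100,208,150) if n=='scene' else (350,220,430,260),10)
c,a,b,t,o=bub('top13.npz'); print(c.round(1),a.round(1),b.round(1))
for x,y in zip(t,o.astype(int)): print(x,y)
"
```

```text
t 20.28 pos [503.2 -58.7  56.6] yaw -150.4 toolshift cm [-0.07 -0.04 -0.15] turn -2.525 (or other 0.616) F [ 3.   1.3 -4. ] gap 0.439 q6 2.46 tilt 2.95
[ 486.6 -246.9] -27.4 28.4
-36.0 [225 226 225]
-34.5 [222 225 222]
-33.0 [209 212 209]
-31.5 [188 191 184]
-30.0 [156 160 145]
-28.5 [139 149 104]
-27.0 [133 149  69]
-25.5 [152 172  57]
-24.0 [166 189  53]
-22.5 [178 202  54]
-21.0 [181 205  56]
-19.5 [183 208  57]
-18.0 [184 208  58]
-16.5 [183 207  58]
-15.0 [181 205  58]
-13.5 [173 196  57]
-12.0 [164 186  58]
-10.5 [155 175  60]
-9.0 [162 181  80]
-7.5 [173 190 105]
-6.0 [188 201 137]
-4.5 [197 209 160]
-3.0 [204 214 179]
-1.5 [206 215 186]
0.0 [207 215 188]
1.5 [207 215 186]
3.0 [203 214 173]
4.5 [197 210 153]
6.0 [184 201 119]
7.5 [167 187  87]
9.0 [148 168  59]
10.5 [141 161  50]
12.0 [144 164  47]
13.5 [161 183  52]
15.0 [172 195  55]
16.5 [180 204  58]
18.0 [182 205  58]
19.5 [182 206  58]
21.0 [182 206  59]
22.5 [180 204  58]
24.0 [176 199  58]
25.5 [167 189  59]
27.0 [153 173  69]
28.5 [138 155  85]
30.0 [126 139 102]
31.5 [111 124 108]
33.0 [ 90 103  98]
34.5 [67 82 80]
36.0 [46 63 62]
```

View pics/t13.png

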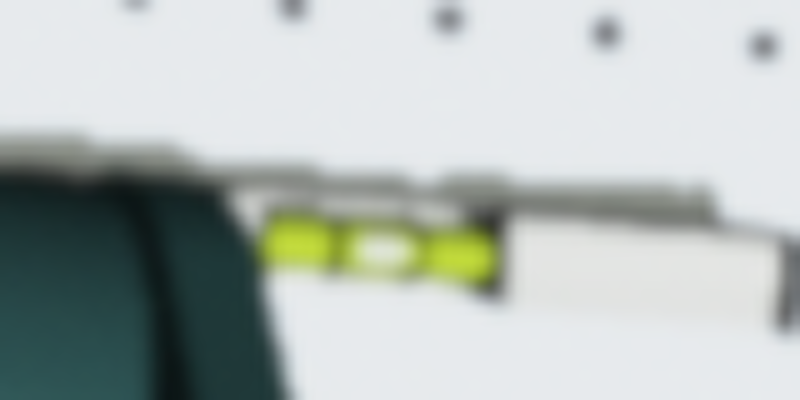

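View pics/s13.png

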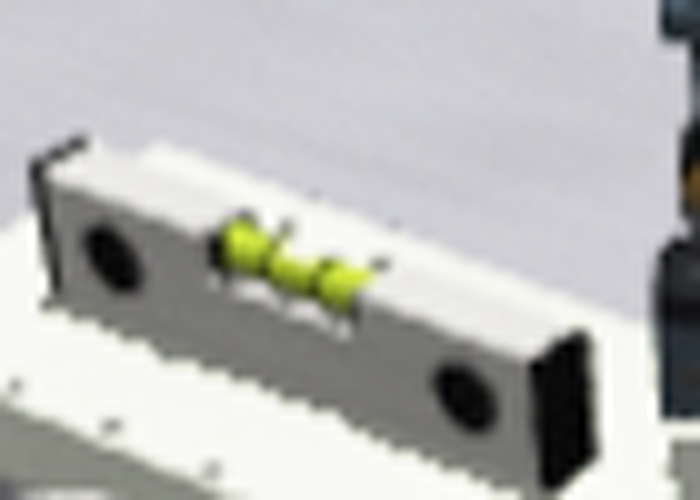

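The lines are at -10.5 and +11 mm and the bubble spans -6.8 to +6.0 mm, so it is centred to within about -0.7 mm. I'll release the knob.

Emit:
play_rows --plan '[60,0,0,0,0,60,0,0,0,0,60,0,0,0,0,60,0,0,0,0,60,0,0,0,0]'

```text
time_s: 21.1
eef_pos: [503.6, -58.7, 57.2]
tcp_rot: [0.163, -0.677, 0.69, -0.198]
force: [-0.6, 0.4, -0.1]
finger_gap: 0.756
```

Emit:
play_rows --plan '[0,0,-1.5,0,0,0,0,-3,0,0,0,0,-4,0,0,0,0,-4,0,0,0,0,-2,0,0]'

```text
time_s: 21.52
eef_pos: [492.0, -57.2, 202.4]
tcp_rot: [0.166, -0.678, 0.689, -0.194]
force: [0.6, 0.1, 0.6]
finger_gap: 0.999
```

```bash
python3 -c "
from h import *
go(487,-246.5,150,-95.7);print(st()[1].round(3))
for n in ('scene','top'):
  I=[];
  for k in range(2):
    i,d,K,T=snap(n); I.append(i)
  I=np.mean(I,0).astype(np.uint8); np.savez(n+'14.npz',i=I,d=d,K=K,T=T)
  save(I,n[0]+'14.png',(100,60,260,180) if n=='scene' else (290,170,450,290),5)
"
```

```text
t 21.52 pos [492.  -57.2 202.4] yaw -150.4 toolshift cm [ 9.96  5.29 16.09] turn -0.955 (or other 2.187) F [0.6 0.1 0.6] gap 0.999 q6 2.46 tilt 2.4
[[-0.869  0.042  0.493]
 [-0.493 -0.004 -0.87 ]
 [-0.034 -0.999  0.024]]
```

View pics/t14.png

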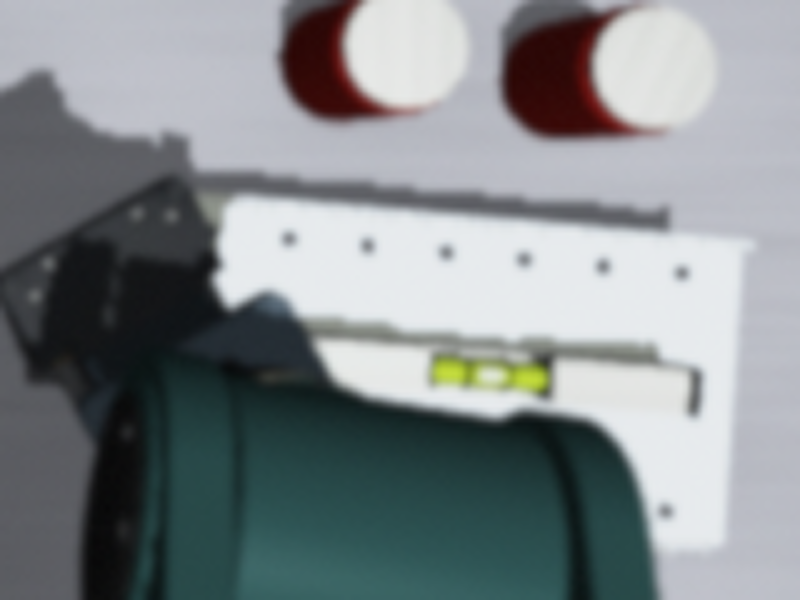

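The bubble rests between the lines with nothing touching the level. Now I'll turn the open fingers along the level so they can press on both sides of the window.

Emit:
play_rows --plan '[0,0,0,0,-0.12,0,0,0,0,-0.12,0,0,0,0,-0.12,0,0,0,0,-0.12,0,0,0,0,-0.12]'

```text
time_s: 22.13
eef_pos: [487.0, -56.4, 190.8]
tcp_rot: [0.372, -0.59, 0.602, -0.388]
force: [0.1, -0.6, 0.5]
finger_gap: 1.001
```

Emit:
play_rows --plan '[0,0,0,0,-0.12,0,0,0,0,-0.12,0,0,0,0,-0.11,0,0,0,0,0,0,0,0,0,0]'

```text
time_s: 22.55
eef_pos: [482.4, -55.6, 182.2]
tcp_rot: [0.479, -0.513, 0.52, -0.487]
force: [-0.4, -0.1, -0.1]
finger_gap: 1.0
```

```bash
python3 -c "
from h import *
go(504.5,-246.5,130,-95.7);print(st()[1].round(3))"
```

```text
t 22.55 pos [482.4 -55.6 182.2] yaw -93.9 toolshift cm [18.9   5.24  3.41] turn 0.032 (or other -3.109) F [-0.4 -0.1 -0.1] gap 1.0 q6 1.47 tilt 0.86
[[-0.067  0.015  0.998]
 [-0.998  0.    -0.067]
 [-0.001 -1.     0.015]]
```

Emit:
play_rows --plan '[0,3.8,0,0.6,0.03,0,3.8,0,0.6,0,0,3.8,0,0.6,0,0,3.8,0,0.6,0,0,2.5,0,0.5,0]'

```text
time_s: 22.97
eef_pos: [492.2, -236.1, 177.7]
tcp_rot: [0.468, -0.526, 0.528, -0.475]
force: [0.7, -0.0, -0.2]
finger_gap: 0.998
```

Emit:
play_rows --plan '[0,0,1.0,0,0,0,0,1.0,0,0,0,0,0.5,0,0,0,0,0,0,0]'

```text
time_s: 23.3
eef_pos: [491.3, -239.6, 148.4]
tcp_rot: [0.464, -0.531, 0.531, -0.47]
force: [-0.5, 1.0, -0.0]
finger_gap: 1.001
```

```bash
python3 -c "
from h import *
go(504.5,-246.5,110,-95.7);print(st()[1].round(3))
i,d,K,T=snap('scene');save(i,'s15.png',(100,60,260,180),5)"
```

```text
t 23.3 pos [ 491.3 -239.6  148.4] yaw -97.3 toolshift cm [0.54 3.84 1.38] turn -0.029 (or other 3.113) F [-0.5  1.  -0. ] gap 1.001 q6 1.19 tilt 0.46
[[-0.128  0.007  0.992]
 [-0.992  0.005 -0.128]
 [-0.005 -1.     0.006]]
```

View pics/s15.png

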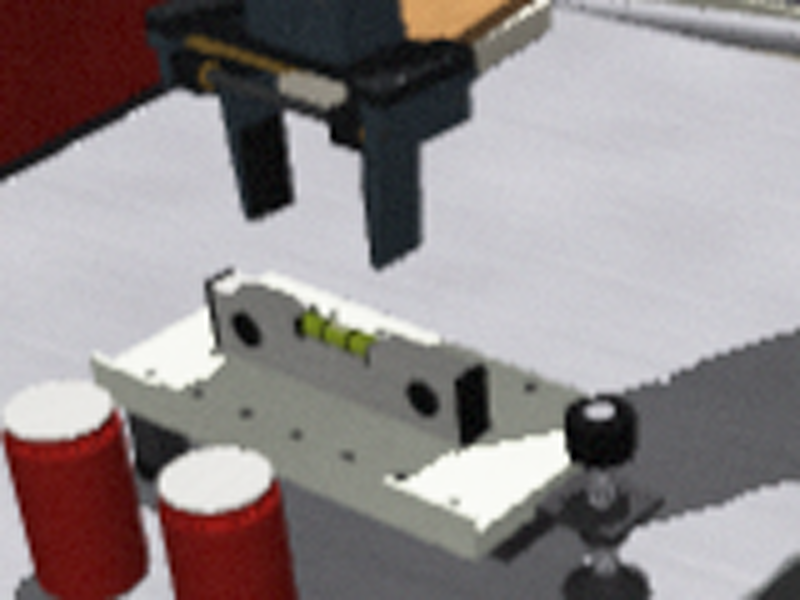

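Emit:
play_rows --plan '[0,0.6,0.8,0.6,-0.03,0,0,1.2,0,0,0,0,1.2,0,0,0,0,1.0,0,0,0,0,0,0,0]'

```text
time_s: 23.77
eef_pos: [497.0, -241.8, 104.0]
tcp_rot: [0.472, -0.523, 0.524, -0.478]
force: [-0.7, -0.3, -0.3]
finger_gap: 1.001
```

```bash
python3 -c "
from h import *
go(497.5,-246.5,84,-95.7);print(st()[1].round(4))"
```

```text
t 23.77 pos [ 497.  -241.8  104. ] yaw -95.5 toolshift cm [0.47 2.   0.09] turn 0.003 (or other -3.138) F [-0.7 -0.3 -0.3] gap 1.001 q6 1.16 tilt 0.47
[[-0.0962  0.0067  0.9953]
 [-0.9953  0.0048 -0.0963]
 [-0.0054 -1.      0.0062]]
```

Emit:
play_rows --plan '[0,0.5,0.4,0.1,0,0,0,0.5,0,0,0,0,0.3,0,0,0,0,0.1,0,0]'

```text
time_s: 24.1
eef_pos: [497.4, -246.5, 89.5]
tcp_rot: [0.472, -0.524, 0.524, -0.478]
force: [-0.3, 0.2, 0.0]
finger_gap: 0.998
```

```bash
python3 -c "
from h import *
go(497.5,-246.5,84,-95.7)
i,d,K,T=snap('scene');save(i,'s16.png',(120,80,240,170),6.5)"
```

```text
t 24.1 pos [ 497.4 -246.5   89.5] yaw -95.6 toolshift cm [-0.    0.55  0.01] turn 0.003 (or other -3.139) F [-0.3  0.2  0. ] gap 0.998 q6 1.15 tilt 0.46
```

View pics/s16.png

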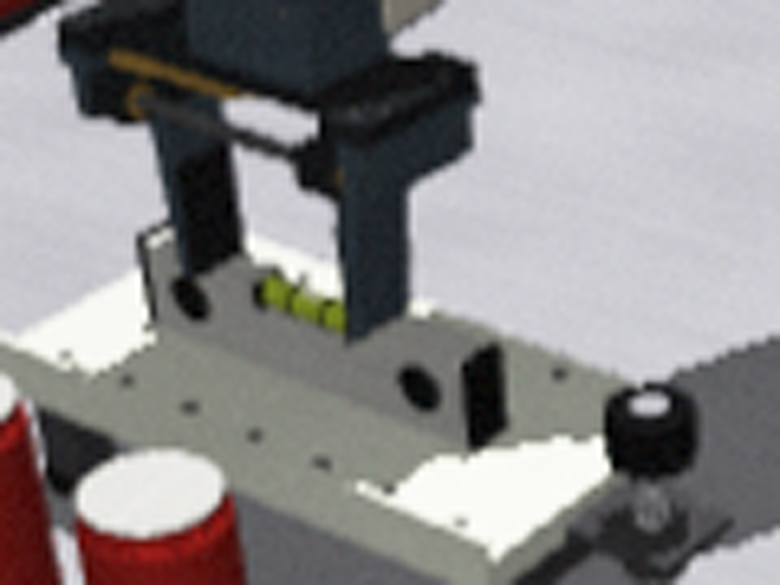

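The fingers are just above the top faces, either side of the vial. I'll creep down.

Emit:
play_rows --plan '[0,0,0.15,0,0,0,0,0.1,0,0]'

```text
time_s: 24.32
eef_pos: [497.6, -246.7, 87.3]
tcp_rot: [0.472, -0.523, 0.524, -0.478]
force: [-0.6, 0.2, 0.5]
finger_gap: 0.997
```

Emit:
play_rows --plan '[0,0,0.1,0,0,0,0,0.0,0,0]'

```text
time_s: 24.48
eef_pos: [497.8, -246.8, 86.5]
tcp_rot: [0.472, -0.523, 0.524, -0.478]
force: [-0.5, 0.4, 0.0]
finger_gap: 1.005
```

Emit:
play_rows --plan '[0,0,0.1,0,0,0,0,0.0,0,0]'

```text
time_s: 24.65
eef_pos: [498.2, -247.0, 86.0]
tcp_rot: [0.472, -0.523, 0.525, -0.478]
force: [0.3, 0.7, 0.4]
finger_gap: 1.001
```

Emit:
play_rows --plan '[0,0,0.1,0,0,0,0,0.0,0,0]'

```text
time_s: 24.82
eef_pos: [499.0, -247.3, 86.0]
tcp_rot: [0.472, -0.523, 0.525, -0.478]
force: [-1.1, 0.1, 0.6]
finger_gap: 0.996
```

Emit:
play_rows --plan '[0,0,0.1,0,0,0,0,0.0,0,0]'

```text
time_s: 24.98
eef_pos: [499.7, -247.5, 85.9]
tcp_rot: [0.472, -0.522, 0.525, -0.478]
force: [0.5, -0.5, 0.2]
finger_gap: 1.002
```

Emit:
play_rows --plan '[0,0,0.15,-0.05,0]'

```text
time_s: 25.07
eef_pos: [500.2, -247.8, 85.5]
tcp_rot: [0.471, -0.521, 0.526, -0.479]
force: [-2.5, 10.2, 32.8]
finger_gap: 1.005
```

Emit:
play_rows --plan '[0,0,0.1,-0.1,0]'

```text
time_s: 25.15
eef_pos: [500.3, -247.8, 85.6]
tcp_rot: [0.471, -0.521, 0.527, -0.479]
force: [-1.0, 8.2, 19.9]
finger_gap: 1.001
```

Emit:
play_rows --plan '[0,0,0,0,0]'

```text
time_s: 25.23
eef_pos: [500.6, -247.8, 86.1]
tcp_rot: [0.471, -0.521, 0.527, -0.479]
force: [-0.2, 0.3, 0.6]
finger_gap: 1.0
```

```bash
python3 -c "
from h import *
for n in ('top','scene'):
  i,d,K,T=snap(n); np.savez(n+'17.npz',i=i,d=d,K=K,T=T)
  save(i,n[0]+'17.png',(120,80,240,170) if n=='scene' else (330,200,450,290),6.5)
go(497.5,-246.5,84,-95.7)
"
```

```text
t 25.33 pos [ 500.6 -247.9   85.8] yaw -95.6 toolshift cm [-0.11  0.17 -0.32] turn 0.002 (or other -3.139) F [2.  0.8 5.5] gap 0.999 q6 1.15 tilt 0.83
```

View pics/s17.png

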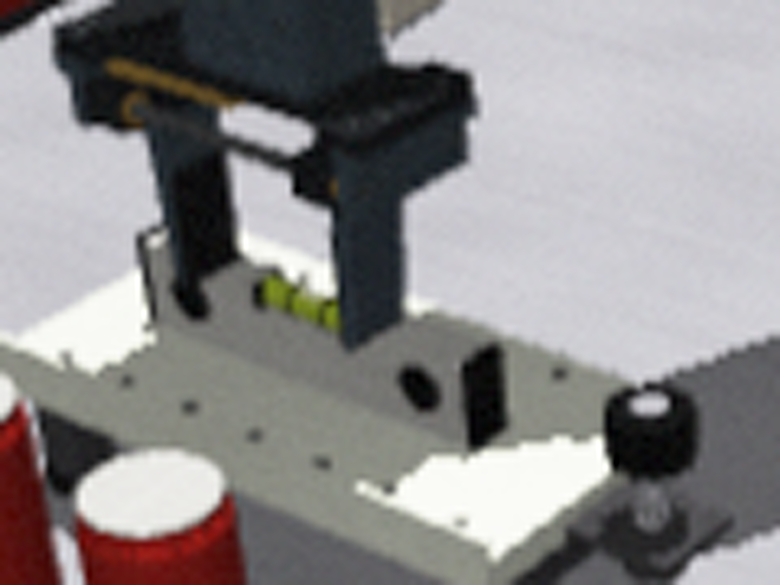

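View pics/t17.png

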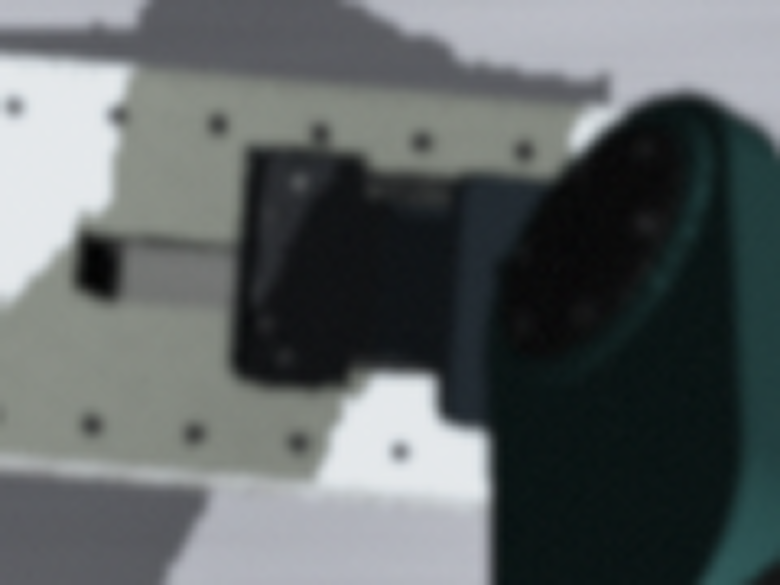

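Emit:
play_rows --plan '[0,0,0.05,0,0]'

```text
time_s: 25.42
eef_pos: [500.9, -248.0, 85.6]
tcp_rot: [0.471, -0.521, 0.527, -0.479]
force: [-2.4, 4.8, 15.2]
finger_gap: 1.001
```

```bash
python3 -c "
from h import *
for k in range(8):
  snap('top');o=ctrl.observe();print(round(o['time_s'],2),o['force'].round(1),o['eef_pos'].round(2))
print(st()[1].round(4))
"
```

```text
25.47 [-2.6  4.2 12.1] [ 500.9  -247.98   85.66]
25.52 [-2.2  2.5 11.5] [ 500.87 -247.97   85.68]
25.57 [-2.3  3.2 11.8] [ 500.86 -247.97   85.69]
25.62 [-1.9  3.7 12.1] [ 500.83 -247.96   85.67]
25.67 [-1.8  4.2 11.2] [ 500.84 -247.95   85.68]
25.72 [-1.3  3.  10.2] [ 500.84 -247.96   85.68]
25.77 [-1.7  3.7 11.1] [ 500.82 -247.96   85.67]
25.82 [-2.   4.  11.8] [ 500.85 -247.99   85.68]
[[-0.0972  0.0148  0.9952]
 [-0.9953  0.0014 -0.0972]
 [-0.0028 -0.9999  0.0146]]
```

It holds steady at about 11.5 N. I'll let the bubble settle with camera calls, which keep the last target, then check it while pressing.

```bash
python3 -c "
from h import *
I=[]
for k in range(54):
  i,d,K,T=snap('scene')
  if k>=46: I.append(i)
  if k%12==0: o=ctrl.observe();print(round(o['time_s'],2),o['force'].round(1),o['eef_pos'].round(2))
I=np.mean(I,0).astype(np.uint8); np.savez('scene18.npz',i=I,d=d,K=K,T=T)
a=I[100:150,138:208]; b=np.load('scene13.npz')['i'][100:150,138:208]
save(np.hstack([b,a]),'s18.png',None,5.6)
"
```

```text
25.87 [-1.7  3.3 11.3] [ 500.87 -248.     85.71]
26.47 [-2.6  3.2 11.1] [ 500.86 -247.96   85.71]
27.07 [-1.9  4.4 10.9] [ 500.85 -247.98   85.69]
27.67 [-1.1  3.4 11.2] [ 500.84 -247.96   85.68]
28.27 [-1.1  3.  10.9] [ 500.87 -247.98   85.69]
```

View pics/s18.png

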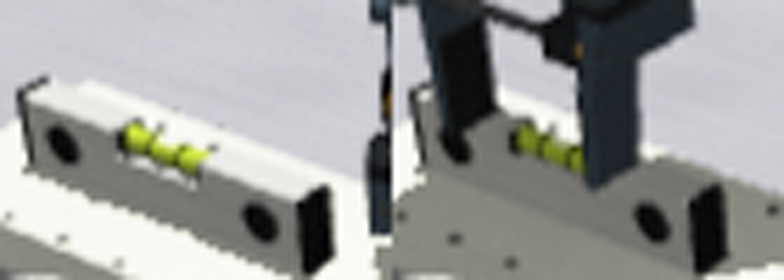

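```bash
python3 -c "
from h import *
def c(n,g): 
  i=np.load(n)['i'][116:136,156:180].astype(float)*g; return np.clip(i,0,255).astype(np.uint8)
save(np.hstack([c('scene13.npz',.95),c('scene18.npz',1.7)]),'s19.png',None,15)
"
```

```text
(no output)
```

View pics/s19.png

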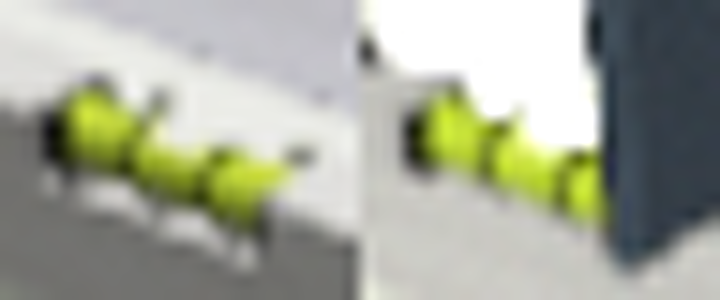

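```bash
python3 -c "
from h import *
Z={n:np.load(n+'.npz')for n in('scene12','scene13','scene18')}
K,T=Z['scene18']['K'],Z['scene18']['T'];Ti=np.linalg.inv(T)
a=np.radians(84.3);ax=np.array([np.cos(a),np.sin(a)]);n=np.array([-ax[1],ax[0]])
print('t   ratios B/G top of vial for turn1, level, pressed')
for t in np.arange(-28,18,2):
  r=[]
  for k in Z:
    i=Z[k]['i'].astype(np.float32);acc=[]
    for w in(0,2,4):
      p=np.append(np.array([486.6,-247])+ax*t+n*w,118); q=K@(Ti@np.append(p,1.))[:3]; q=q[:2]/q[2]
      acc.append(cv2.getRectSubPix(i,(1,1),(float(q[0]),float(q[1])))[0,0])
    m=np.mean(acc,0); r.append((m[2]/m[1]).round(2))
  print(t,r)
o=ctrl.observe();print(o['time_s'],o['force'].round(1))
"
```

```text
t   ratios B/G top of vial for turn1, level, pressed
-28 [np.float32(0.36), np.float32(0.35), np.float32(0.42)]
-26 [np.float32(0.34), np.float32(0.33), np.float32(0.36)]
-24 [np.float32(0.35), np.float32(0.34), np.float32(0.41)]
-22 [np.float32(0.37), np.float32(0.37), np.float32(0.5)]
-20 [np.float32(0.43), np.float32(0.41), np.float32(0.59)]
-18 [np.float32(0.51), np.float32(0.45), np.float32(0.62)]
-16 [np.float32(0.59), np.float32(0.47), np.float32(0.6)]
-14 [np.float32(0.69), np.float32(0.5), np.float32(0.55)]
-12 [np.float32(0.79), np.float32(0.57), np.float32(0.53)]
-10 [np.float32(0.86), np.float32(0.68), np.float32(0.58)]
-8 [np.float32(0.89), np.float32(0.77), np.float32(0.67)]
-6 [np.float32(0.88), np.float32(0.84), np.float32(0.75)]
-4 [np.float32(0.81), np.float32(0.88), np.float32(0.8)]
-2 [np.float32(0.67), np.float32(0.88), np.float32(0.8)]
0 [np.float32(0.58), np.float32(0.84), np.float32(0.79)]
2 [np.float32(0.57), np.float32(0.77), np.float32(0.76)]
4 [np.float32(0.54), np.float32(0.68), np.float32(0.71)]
6 [np.float32(0.49), np.float32(0.56), np.float32(0.62)]
8 [np.float32(0.45), np.float32(0.43), np.float32(0.47)]
10 [np.float32(0.42), np.float32(0.38), np.float32(0.35)]
12 [np.float32(0.43), np.float32(0.4), np.float32(0.4)]
14 [np.float32(0.45), np.float32(0.43), np.float32(0.61)]
16 [np.float32(0.47), np.float32(0.42), np.float32(0.95)]
28.5167 [-2.   3.6 10. ]
```

While pressed, the bubble is where it was when released, to within about 1 mm. The force is steady at 10–11 N, so I'm handing in.

```bash
python3 -c "
from cell import ctrl
print(ctrl.hand_in()); o=ctrl.observe(); print(o['time_s'],o['force'].round(1))"
```

```text
the job is handed in; nothing more can be done
None
the job is handed in; nothing more can be done
```

The job is handed in after about 28.5 s, with the robot still pressing the level onto the shelf at about 10–11 N. I don't have the verdict, since the hand-in reports none.

**What I did:**
- I took the 200 mm level from the tote, not either of the 148 mm look-alikes. I laid it upright along the shelf, about 10 mm from the middle lengthwise and 4 mm across, and let go.
- I turned the knob about 2.5 rad clockwise and let go of it. Then I pressed down with the open fingers on both sides of the vial.

**Last checks:**
- **Bubble, nothing touching the level:** it was about 0.7 mm off the middle just before I let go of the knob. A picture after I let go still showed it between the lines.
- **Bubble, while pressed:** after about 2.5 s of pressing it was within about 1 mm of the same place. One finger hid the +y end of the vial in the scene view.
- **Force:** it held between 10 and 11.4 N, with 3–4 N sideways.
- **Cans and bottle:** the arm never went near them. The cans looked unmoved in the pictures; I did not check the bottle again after the start.

**What disagreed or went wrong:**
- The real fingertips sat about 35 mm higher than the reported position, so the first grasp closed above the level without touching it. I corrected for this.
- The tool tilted by up to 3 degrees on the way, but was at about 0.8 degrees for the press.
- Contact briefly peaked at about 30 N when setting the level down and 33 N at the first press. Both are under the 60 N limit.

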